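# Find the tin that rattles and hold it out to the customer

### The job

Two of the three plain flat tins in the row hold a tight-fitting bar of soap, and one holds a loose steel massage ball that the customer wants: working from left to right as the robot faces them, pick up each tin and give it a brisk shake to find out which one rattles, and set the quiet ones back flat where they lay. Hold the rattling tin out to the customer, level and still about 15 cm above the middle of the round cork mat, and finish while holding it there: do not put it down or let go. Leave everything else where it is and knock nothing over.

Things in the scene. Friction and masses are not known exactly. Their poses are not given: they have to be found in the camera images.
- tin_left_center (a point): centre of the left one of three identical closed flat aluminium tins on the board (largest y): 124 long (its x), 52 wide (its y), 48 mm high; the point lies 24 mm above its underside; z up; about 0.33 kg (weights vary and tell nothing). The lid stays shut. A soap bar sits tight; the steel ball (38 mm, 0.22 kg) runs 82 mm freely from end to end, knocks there, and shifts the balance to the lower end
- tin_middle_center (a point): centre of the middle one of three identical closed flat aluminium tins on the board (y near 0): 124 long (its x), 52 wide (its y), 48 mm high; the point lies 24 mm above its underside; z up; about 0.33 kg (weights vary and tell nothing). The lid stays shut. A soap bar sits tight; the steel ball (38 mm, 0.22 kg) runs 82 mm freely from end to end, knocks there, and shifts the balance to the lower end
- tin_right_center (a point): centre of the right one of three identical closed flat aluminium tins on the board (smallest y): 124 long (its x), 52 wide (its y), 48 mm high; the point lies 24 mm above its underside; z up; about 0.33 kg (weights vary and tell nothing). The lid stays shut. A soap bar sits tight; the steel ball (38 mm, 0.22 kg) runs 82 mm freely from end to end, knocks there, and shifts the balance to the lower end
- mat_top (a point): centre of the upper face of a round cork mat, 120 mm in diameter and 4 mm thick, fixed on the bench beyond the tins, towards the customer's side (+x)
- board: flat plywood board on which the tins and cream jars stand: 160 (its x) by 600 mm (its y), 12 mm thick, fixed; origin under its centre; it and the three tins are turned alike
- cream_jar_a: small white cream jar, 37 mm in diameter, 37 mm high, between the left and middle tins; origin under its centre; leave it alone
- cream_jar_b: the same small cream jar, between the middle and right tins; origin under its centre; leave it alone
- frosted_jar_a: open frosted glass jar, 71 mm in diameter, 56 mm high, beyond the left tin; origin under its centre; leave it alone
- frosted_jar_b: the same frosted jar, beyond the right tin; origin under its centre; leave it alone
- jar_lid: flat aluminium jar lid, 72 mm in diameter, 14 mm high, lying at the left; origin under its centre; leave it alone
- dropper_bottle: amber dropper bottle, 33 mm in diameter, 100 mm high, at the right; origin under its centre; leave it alone
- spatula: spatula 190 mm long, lying at the left near the robot, along its own x axis; leave it alone
There are look-alikes about, which are no part of the job. What is shaped like the part that bears tin_middle_center but green, turquoise or yellow is not meant.

How it is judged:
By the outcome, as a careful person would: the job done as asked, in the order asked, and still so for the second after the job is handed in, while the arm keeps its last pose, push and grip.
It also fails if it takes over 72 s, if anything falls off the work surface, if the arm or the gripper's body presses on something with over 40 N, if the wrist force passes 120 N, or if a joint passes its speed limit or range.

### The arm

A 7-joint arm with a two-finger parallel gripper is mounted at the origin on the work surface. World frame = base frame: x ahead of the robot, y to its left, z up, the work surface at z = 0. Lengths are in m, angles in degrees, forces in N, time in s.
With the tool pointing down it reaches from about 0.4 to 0.875 m from the base axis. Payload 4.4 kg.
Tool frame: the origin (TCP) lies midway between the tips of the shut fingers; the grasp point (between the pads) lies 19 mm behind it; x points along the fingers, z is the direction in which the jaws open and shut, and the axes are right-handed (so a half turn about x gives the same grasp; the last joint's range is limited). The gripper opens to 85 mm and grips with 20 to 120 N. Pads are 22 mm wide; open, the fingers measure 114 mm over their backs; the gripper's body (76 mm by 85 mm) begins 54 mm behind the grasp point. The pads swing forward as they close: fully open they stand 13 mm farther back than shut.
Start: joints at [69.397, 36.005, 2.206, 86.941, -1.547, 57.084, -1.146], TCP at [0.188, -0.622, 0.231] pointing down, gripper open.
Joint ranges: [-175.42, 175.42], [-21.48, 121.26], [-71.46, 75.88], [10.55, 141.38], [-63.04, 243.04], [13.31, 113.54], [-168.57, 168.57]. Speed limits (degrees/s): [147.25, 147.25, 180, 180, 180, 180, 180].

### API

Orientations are given as a 3x3 rotation matrix whose columns are the frame's x, y, z axes.
In Python, from rig import ctrl gives the robot as it stands.
- The arm moves only by the tool step_arm, never from a script. Its argument "series" is a list that holds one entry, the list of rows, each a list of 7 numbers: the turn, a rotation vector about the world's x, y, z in degrees, then the shift along the world's x, y, z in mm, then the opening, from 0 (shut) to 1 (fully open). A call has 1 to 10 rows; each row shifts and turns the commanded pose from where the row before left it; what a row does not reach is not made up. A row lasts 1/12 s, in which the tool goes at most 41.7 mm and 7.16 degrees, less where a joint would pass 70% of its speed; a pose out of reach is approached as far as the arm can. A call with a gripper value outside its range is refused whole. The fingers move at their own pace and stop on an object; "grip_force" is the grip in N (left out, the last holds). Time passes only in rows, so rows that do not move let the fingers close. It gives the time, the measured TCP pose, the force and the opening at its end, in the units of the state.
- ctrl.get_obs(): the state, without advancing time (a new reading comes with each control period).
- ctrl.get_image(name): name is "side" or "top" or "wrist"; returns (picture, depth): 480x640x3 uint8, blue, green, red; 480x640 float32, m along the optical axis (not along the pixel's ray), 0 where there is no reading.
- ctrl.camera_info(name): a dict with "camera_matrix" (3x3 intrinsics, pixels), "pose" (4x4, takes a point from camera to world coordinates); the wrist camera has in their place "hand_eye" (4x4, takes a point from camera to tool coordinates, whose origin is the TCP and whose axes are the tool frame's). Camera axes: x right, y up, looking along -z (the intrinsics and any distortion apply to the point x, -y, -z); pixel columns grow to the right and rows downward; lengths in m; the calibration is good to about 2 mm. A picture is of the moment at which its call begins: read the wrist's pose just before it. camera_info takes no time and is no camera call.
- ctrl.finish_job(): hands the job in, once; it reports no verdict.
The state is a dict: "clock": time; "q": joint angles; "qd": joint speeds; "joint_efforts": joint torques, N m; "tool_pos": TCP position; "orientation": TCP orientation; "force": force on the tool from outside, world axes, zero at the start; "torque": the same for the moment, N m; "finger_gap": finger opening in m.
Only numpy, scipy, OpenCV 4.12 (cv2) and the standard library are available. Lean on these libraries where they do the work, as an engineer would, in place of code of your own. Each camera call takes 0.05 s, during which the arm holds its last target.

## Working session

There is one attempt and no reset: what is moved stays moved. The work goes in short steps, Python scripts to look and compute and a tool call to move; the robot and the scene stay as the last step left them, time stands still between calls to the robot, and variables do not carry over. Pictures are saved under pics/ and viewed, and the job is handed in when it is done.

Besides the shell and the picture viewer there is one more tool, called after "Emit:" by a JSON object that holds its "api" and its "payload", one argument or row to a line. step_arm: Moves the arm, as the interface text tells. Its arguments: {"type":"object","properties":{"series":{"type":"array"},"grip_force":{"type":"number"}},"required":["series"]}

```bash
ls; mkdir -p pics; python3 - <<'E'
from rig import ctrl
import cv2, numpy as np
o=ctrl.get_obs()
for k,v in o.items(): print(k,np.round(v,4).tolist())
for n in ("top","side"):
    im,d=ctrl.get_image(n); cv2.imwrite(f"pics/{n}0.png",im); np.save(f"pics/{n}0.npy",d)
    ci=ctrl.camera_info(n); print(n,{k:np.round(v,4).tolist() for k,v in ci.items()})
print(ctrl.camera_info("wrist"))
E
```

```text
pics
clock 0.0
q [69.3981, 36.0583, 2.2034, 86.9974, -1.545, 57.0829, -1.1468]
qd [-0.0051, 0.0102, -0.0054, -0.0716, 0.0142, 0.0318, 0.1118]
joint_efforts [0.0001, -56.3421, 1.226, -19.3452, 0.011, 0.0104, 0.0]
tool_pos [0.188, -0.6215, 0.2304]
orientation [[-0.0006, 0.9572, 0.2896], [0.0018, 0.2896, -0.9572], [-1.0, -0.0001, -0.0019]]
force [-0.013, 0.7029, 0.4279]
torque [-0.0309, 0.0293, -0.0007]
finger_gap 0.085
top {'camera_matrix': [[482.7157, 0.0, 317.9445], [0.0, 482.7157, 241.5423], [0.0, 0.0, 1.0]], 'pose': [[0.0294, 0.9966, -0.0775, 0.3702], [-0.9995, 0.0287, -0.0105, 0.0069], [-0.0082, 0.0778, 0.9969, 1.2094], [0.0, 0.0, 0.0, 1.0]]}
side {'camera_matrix': [[443.1936, 0.0, 322.3215], [0.0, 443.1936, 245.2998], [0.0, 0.0, 1.0]], 'pose': [[-0.9839, 0.1331, -0.1194, 0.3407], [-0.1783, -0.6797, 0.7115, 0.7138], [0.0135, 0.7214, 0.6924, 0.7299], [0.0, 0.0, 0.0, 1.0]]}
{'camera_matrix': array([[358.62453664,   0.        , 322.83701315],
       [  0.        , 358.62453664, 237.49364094],
       [  0.        ,   0.        ,   1.        ]]), 'hand_eye': array([[ 9.32978283e-06,  2.77445637e-01, -9.60741338e-01,
        -1.42450478e-01],
       [-8.04173964e-05,  9.60741335e-01,  2.77445636e-01,
         6.94667267e-02],
       [ 9.99999997e-01,  7.46718095e-05,  3.12749638e-05,
         1.04694290e-03],
       [ 0.00000000e+00,  0.00000000e+00,  0.00000000e+00,
         1.00000000e+00]])}
```

View pics/top0.png

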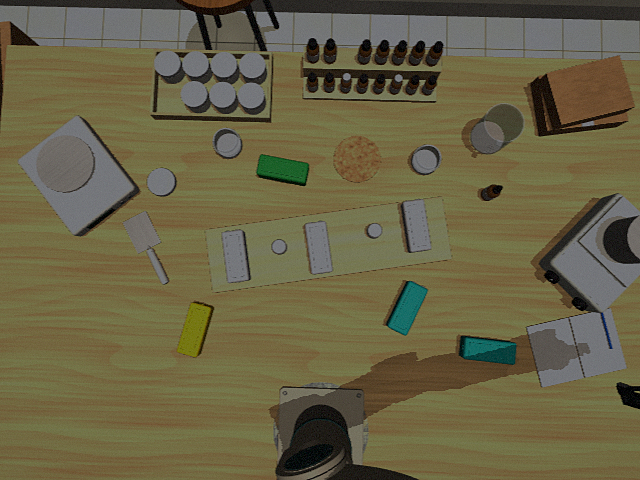

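View pics/side0.png

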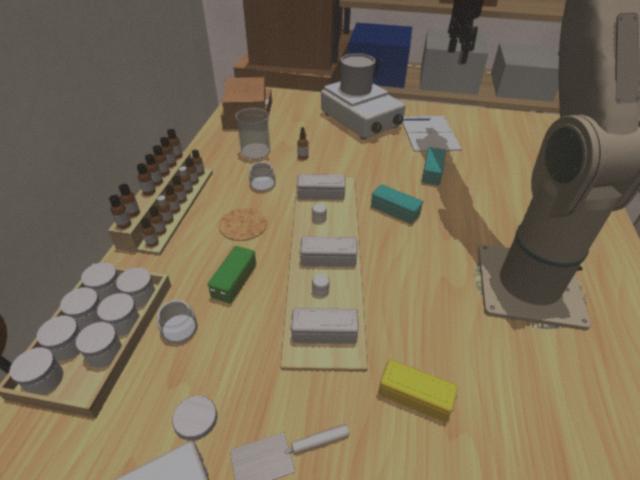

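The top view shows three white tins at about (235,256), (318,247) and (417,225), and the mat at (357,159). There are jars between the tins at (279,247) and (374,230). The next step is to measure them with depth.

```bash
cat > h.py <<'E'
import numpy as np, cv2
from rig import ctrl
def cloud(n,d):
    ci=ctrl.camera_info(n); K=ci["camera_matrix"]
    if n=="wrist":
        o=ctrl.get_obs(); T=np.eye(4); T[:3,:3]=o["orientation"]; T[:3,3]=o["tool_pos"]; P=T@ci["hand_eye"]
    else: P=ci["pose"]
    v,u=np.mgrid[0:480,0:640]
    p=np.stack([(u-K[0,2])/K[0,0]*d,-(v-K[1,2])/K[1,1]*d,-d],-1)
    return p@P[:3,:3].T+P[:3,3]
E
python3 - <<'E'
from h import *
im=cv2.imread("pics/top0.png"); d=np.load("pics/top0.npy"); W=cloud("top",d)
print(ctrl.camera_info("top").keys())
def z(u,v): print((u,v),np.round(W[v,u],4))
for p in [(235,256),(318,247),(417,225),(357,159),(279,247),(374,230),(300,240),(400,350),(340,290)]: z(*p)
# tins: region, z>0.045
for n,(u0,u1,v0,v1) in dict(left=(215,260,222,292),mid=(298,340,212,282),right=(396,440,192,262)).items():
    R=W[v0:v1,u0:u1].reshape(-1,3); m=(R[:,2]>0.05)&(R[:,2]<0.075)
    q=R[m]; r=cv2.minAreaRect((q[:,:2]*1000).astype(np.float32)); print(n,m.sum(),r,np.median(q[:,2]),q[:,:2].mean(0))
crop=cv2.resize(im[185:300,200:460],None,fx=3,fy=3,interpolation=cv2.INTER_CUBIC); cv2.imwrite("pics/crop0.png",crop)
hsv=cv2.cvtColor(im,cv2.COLOR_BGR2HSV); print(hsv[159,357],hsv[180,357],hsv[130,330])
E
```

```text
dict_keys(['camera_matrix', 'pose'])
(235, 256) [0.4192 0.2157 0.0608]
(318, 247) [0.4466 0.0185 0.0578]
(417, 225) [ 0.5057 -0.2161  0.0625]
(357, 159) [ 0.6757 -0.073   0.008 ]
(279, 247) [0.4443 0.1123 0.0524]
(374, 230) [ 0.4919 -0.1149  0.0525]
(300, 240) [0.4659 0.0643 0.0109]
(400, 350) [ 0.2023 -0.1901  0.0029]
(340, 290) [ 3.447e-01 -3.890e-02 -3.000e-04]
left 1117 ((420.5158996582031, 218.54373168945312), (124.97024536132812, 52.676025390625), 9.584903717041016) 0.05988477216806176 [0.41968243 0.21752509]
mid 1114 ((446.7660217285156, 18.980323791503906), (125.75679779052734, 51.87659454345703), 9.741021156311035) 0.06010941536661962 [0.44615056 0.01882573]
right 1121 ((506.7558288574219, -214.88290405273438), (125.20355987548828, 52.790863037109375), 9.853514671325684) 0.06020731547292324 [ 0.50562387 -0.21438414]
[ 17 154 114] [ 15 149 120] [ 25 104 118]
```

View pics/crop0.png

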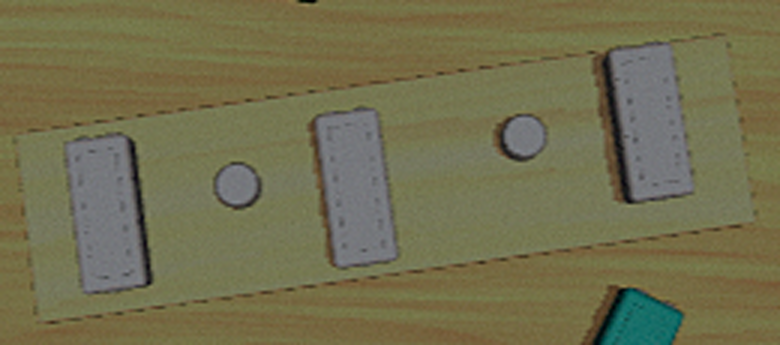

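```bash
python3 - <<'E'
from h import *
im=cv2.imread("pics/top0.png"); d=np.load("pics/top0.npy"); W=cloud("top",d)
hsv=cv2.cvtColor(im,cv2.COLOR_BGR2HSV)
m=((hsv[...,1]>130)&(hsv[...,0]<21)).astype(np.uint8); k=np.zeros_like(m); k[130:190,325:390]=m[130:190,325:390]
k=cv2.morphologyEx(k,cv2.MORPH_CLOSE,np.ones((5,5)));n,l,s,c=cv2.connectedComponentsWithStats(k); i=1+np.argmax(s[1:,4]); print(s[i],c[i])
q=W[l==i]; print(np.median(q[:,2]),cv2.minEnclosingCircle((q[:,:2]*1000).astype(np.float32)),q.mean(0))
# tallest things within the work area
for y in np.arange(-0.8,0.4,0.1):
    r=(W[...,1]>y)&(W[...,1]<y+.1)&(W[...,0]>0.2)&(W[...,0]<0.8)&(d>0)
    print(round(y,2),np.round(np.percentile(W[r][:,2],99.9),3))
E
```

```text
[ 333  136   57   47 1760] [358.14659091 159.07670455]
0.0042505420586816944 ((550.9883422851562, -45.40225601196289), 188.20718383789062) [ 0.67467128 -0.07570468  0.01176123]
-0.8 0.101
-0.7 0.193
-0.6 0.101
-0.5 0.124
-0.4 0.124
-0.3 0.065
-0.2 0.064
-0.1 0.063
-0.0 0.065
0.1 0.064
0.2 0.065
0.3 0.064
0.4 0.056
```

Emit:
{"api": "step_arm", "payload": {
  "series": [
    [[0, 0, -3.5, 21, -30, 0, 1], [0, 0, -3.6, 21, -30, 0, 1], [0, 0, 0, 21, -30, 0, 1], [0, 0, 0, 21, -30, 0, 1], [0, 0, 0, 21, -30, 0, 1]]
  ],
  "grip_force": 90
}}

```text
clock: 0.52
tool_pos: [0.2942, -0.7728, 0.2311]
orientation: [[-0.0, 0.986, 0.169], [0.001, 0.169, -0.986], [-1.0, -0.0, -0.001]]
force: [-0.1, -2.2, -0.0]
finger_gap: 0.0852
```

The y sign in that move was wrong. Nothing was touched, so I'm heading back toward the tins.

Emit:
{"api": "step_arm", "payload": {
  "series": [
    [[0, 0, 0, 0, 40, 5, 1], [0, 0, 0, 0, 40, 5, 1], [0, 0, 0, 0, 40, 0, 1], [0, 0, 0, 0, 40, 0, 1], [0, 0, 0, 0, 40, 0, 1], [0, 0, 0, 15, 37, 0, 1], [0, 0, 0, 15, 37, 0, 1], [0, 0, 0, 15, 37, 0, 1], [0, 0, 0, 15, 37, 0, 1], [0, 0, 0, 15, 37, 0, 1]]
  ],
  "grip_force": 90
}}

```text
clock: 1.35
tool_pos: [0.3684, -0.3851, 0.2411]
orientation: [[-0.0, 0.986, 0.169], [0.0, 0.169, -0.986], [-1.0, -0.0, -0.0]]
force: [0.7, 0.0, 1.6]
finger_gap: 0.0856
```

Emit:
{"api": "step_arm", "payload": {
  "series": [
    [[0, 0, 0, 15, 37, -5, 1], [0, 0, 0, 15, 37, -5, 1], [0, 0, 0, 12, 38, 0, 1], [0, 0, 0, 12, 38, 0, 1], [0, 0, 0, 12, 38, 0, 1], [0, 0, 0, 0, 40, 0, 1], [0, 0, 0, 0, 40, 0, 1], [0, 0, 0, 0, 40, 0, 1], [0, 0, 0, 0, 40, 0, 1], [0, 0, 0, 0, 40, 0, 1]]
  ]
}}

```text
clock: 2.18
tool_pos: [0.4337, 0.0027, 0.2312]
orientation: [[-0.0, 0.986, 0.169], [-0.0, 0.169, -0.986], [-1.0, -0.0, 0.0]]
force: [0.9, 0.6, -0.1]
finger_gap: 0.0851
```

```bash
python3 - <<'E'
from h import *
o=ctrl.get_obs(); print(np.round(o["q"],1),np.round(o["tool_pos"],4),np.round(o["orientation"],4).tolist())
im=cv2.imread("pics/top0.png")
cv2.imwrite("pics/mat.png",cv2.resize(im[125:195,315:400],None,fx=8,fy=8,interpolation=cv2.INTER_CUBIC))
E
```

```text
[ -4.4  18.6   0.5 119.6  -0.2  41.8 -84.1] [0.4337 0.0027 0.2312] [[-0.0002, 0.9856, 0.1689], [-0.0001, 0.1689, -0.9856], [-1.0, -0.0002, 0.0]]
```

View pics/mat.png

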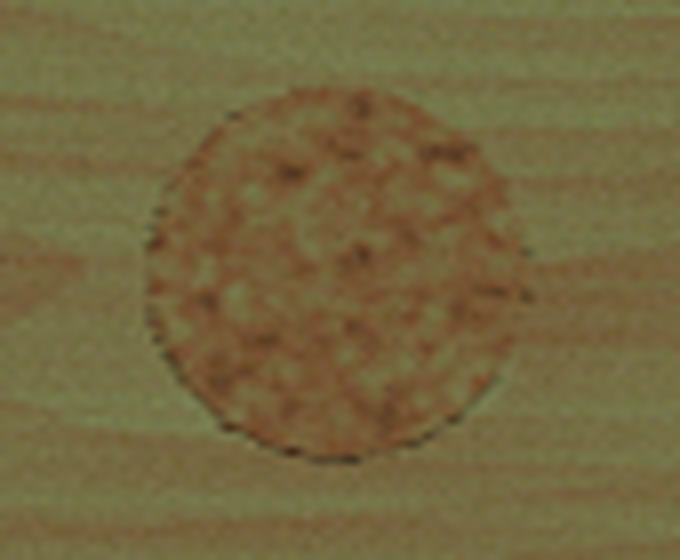

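Emit:
{"api": "step_arm", "payload": {
  "series": [
    [[0, 0, 0, -2, 36, 0, 1], [0, 0, 0, -2, 36, 0, 1], [0, 0, 0, -2, 36, 0, 1], [0, 0, 0, -2, 36, -20, 1], [0, 0, 0, -2, 36, -20, 1], [0, 0, 0, -3, 36, -20, 1], [0, 0, 0, 0, 0, -31, 1], [0, 0, 0, 0, 0, 0, 1]]
  ]
}}

```text
clock: 2.85
tool_pos: [0.4176, 0.218, 0.1361]
orientation: [[-0.008, 0.985, 0.174], [-0.003, 0.174, -0.985], [-1.0, -0.008, 0.002]]
force: [-1.6, -0.4, -0.4]
finger_gap: 0.0855
```

```bash
python3 - <<'E'
from h import *
ci=ctrl.camera_info("top");K=ci["camera_matrix"];P=ci["pose"]
r=P[:3,:3]@np.array([(357.1-K[0,2])/K[0,0],-(159.2-K[1,2])/K[1,1],-1]); print("mat",P[:3,3]+r*(0.004-P[2,3])/r[2])
o=ctrl.get_obs(); print(np.round(o["tool_pos"],4),np.round(o["torque"],3),np.round(o["force"],2))
im,d=ctrl.get_image("wrist"); W=cloud("wrist",d); cv2.imwrite("pics/w1.png",im)
m=(W[...,2]>0.05)&(W[...,2]<0.07)&(np.hypot(W[...,0]-.42,W[...,1]-.218)<0.1)
q=W[m]; print(m.sum(),cv2.minAreaRect((q[:,:2]*1000).astype(np.float32)),np.median(q[:,2]))
E
```

```text
mat [ 0.67619447 -0.07355639  0.004     ]
[0.4176 0.218  0.1361] [-0.08  -0.012  0.001] [-1.56 -0.39 -0.35]
14697 ((425.0705261230469, 180.08804321289062), (125.92977142333984, 123.3848648071289), 9.545289993286133) 0.06196003351076268
```

View pics/w1.png

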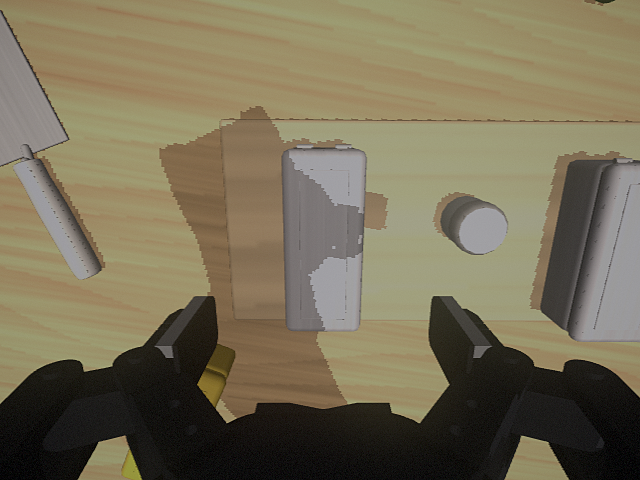

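The wrist view shows the left tin at columns 284–365, centred between the fingers and aligned with the jaws. Descending.

Emit:
{"api": "step_arm", "payload": {
  "series": [
    [[0, 0, 0, 0, 0, -36, 1], [0, 0, 0, 0, 0, -36, 1], [0, 0, 0, 0, 0, -30, 1], [0, 0, 0, 0, 0, -12, 1], [0, 0, 0, 0, 0, 0, 1], [0, 0, 0, 0, 0, 0, 1]]
  ]
}}

```text
clock: 3.4
tool_pos: [0.4221, 0.2159, 0.0272]
orientation: [[0.001, 0.986, 0.167], [-0.0, 0.167, -0.986], [-1.0, 0.001, 0.001]]
force: [0.5, 1.0, 0.5]
finger_gap: 0.0853
```

```bash
python3 - <<'E'
from h import *
o=ctrl.get_obs(); print(np.round(o["tool_pos"],4),np.round(o["orientation"],4).tolist(),np.round(o["q"],1),np.round(o["torque"],3),np.round(o["force"],2))
E
```

```text
[0.4221 0.2159 0.0272] [[0.0006, 0.9859, 0.1671], [-0.0004, 0.1671, -0.9859], [-1.0, 0.0005, 0.0005]] [ -30.    42.6   -0.8  123.     2.4   14.3 -113.3] [ 0.023  0.01  -0.004] [0.55 1.05 0.52]
```

Emit:
{"api": "step_arm", "payload": {
  "series": [
    [[0, 0, 0, 2, 2.5, -5, 1], [0, 0, 0, 2, 0, -4, 1], [0, 0, 0, 0, 0, 0, 1]]
  ]
}}

```text
clock: 3.65
tool_pos: [0.4266, 0.2198, 0.018]
orientation: [[0.002, 0.986, 0.169], [0.001, 0.169, -0.986], [-1.0, 0.002, -0.001]]
force: [0.9, 0.7, 0.2]
finger_gap: 0.0859
```

```bash
python3 - <<'E'
from h import *
o=ctrl.get_obs(); print(np.round(o["tool_pos"],4),np.round(o["orientation"],4).tolist(),np.round(o["q"],1),np.round(o["torque"],3),np.round(o["force"],2))
E
```

```text
[0.4266 0.2198 0.018 ] [[0.0023, 0.9857, 0.1686], [0.0012, 0.1686, -0.9857], [-1.0, 0.0024, -0.0008]] [ -29.8   43.9   -1.2  122.4    3.5   13.6 -114.3] [ 0.033 -0.028 -0.037] [0.86 0.67 0.2 ]
```

Emit:
{"api": "step_arm", "payload": {
  "series": [
    [[0, 0, 0, 5, 0.6, 0, 1], [0, 0, 0, 0, 0, 0, 0], [0, 0, 0, 0, 0, 0, 0], [0, 0, 0, 0, 0, 0, 0], [0, 0, 0, 0, 0, 0, 0], [0, 0, 0, 0, 0, 0, 0], [0, 0, 0, 0, 0, 0, 0]]
  ],
  "grip_force": 90
}}

```text
clock: 4.23
tool_pos: [0.4304, 0.22, 0.0178]
orientation: [[0.001, 0.986, 0.169], [0.0, 0.169, -0.986], [-1.0, 0.001, -0.0]]
force: [0.0, -1.0, 5.2]
finger_gap: 0.0511
```

```bash
cat > s.py <<'E'
from h import *
o=ctrl.get_obs(); print(np.round(o["tool_pos"],4),np.round(o["orientation"],4).tolist(),np.round(o["q"],1),"T",np.round(o["torque"],3),"F",np.round(o["force"],2),o["finger_gap"])
R=o["orientation"]; print("torque tool frame",np.round(R.T@o["torque"],3),"eff",np.round(o["joint_efforts"],2),o["clock"])
E
python3 s.py
```

```text
[0.4304 0.22   0.0178] [[0.0006, 0.9856, 0.169], [0.0002, 0.169, -0.9856], [-1.0, 0.0006, -0.0001]] [ -29.6   44.    -1.2  121.7    3.5   14.2 -114.1] T [-0.09   0.06  -0.001] F [ 0.02 -0.98  5.21] 0.05114316430234795
torque tool frame [ 0.001 -0.078 -0.074] eff [-1.600e-01 -4.694e+01  3.300e-01 -5.480e+00 -1.000e-02 -1.700e-01
  1.000e-02] 4.2333
```

Emit:
{"api": "step_arm", "payload": {
  "series": [
    [[0, 0, 0, 0, 0, 10, 0], [0, 0, 0, 0, 0, 20, 0], [0, 0, 0, 0, 0, 30, 0], [0, 0, 0, 0, 0, 35, 0], [0, 0, 0, 10, 0, 35, 0], [0, 0, 0, 20, 0, 30, 0], [0, 0, 0, 20, 0, 20, 0], [0, 0, 0, 20, 0, 0, 0], [0, 0, 0, 0, 0, 0, 0], [0, 0, 0, 0, 0, 0, 0]]
  ]
}}

```text
clock: 5.07
tool_pos: [0.5003, 0.2192, 0.1974]
orientation: [[-0.0, 0.986, 0.168], [-0.0, 0.168, -0.986], [-1.0, -0.001, 0.0]]
force: [-0.1, 0.1, -3.2]
finger_gap: 0.0514
```

```bash
python3 s.py; python3 - <<'E'
from h import *
im,d=ctrl.get_image("wrist"); cv2.imwrite("pics/w2.png",im)
E
```

```text
[0.5003 0.2192 0.1974] [[-0.0005, 0.9858, 0.1679], [-0.0005, 0.1679, -0.9858], [-1.0, -0.0005, 0.0004]] [ -24.6   29.9   -2.9  105.7    2.1   44.4 -109. ] T [-0.009  0.021 -0.05 ] F [-0.11  0.07 -3.15] 0.05144295562472862
torque tool frame [ 0.05  -0.006 -0.022] eff [ 6.000e-01 -5.020e+01  4.300e-01 -1.864e+01  1.100e-01 -2.400e-01
  3.000e-02] 5.0667
```

View pics/w2.png

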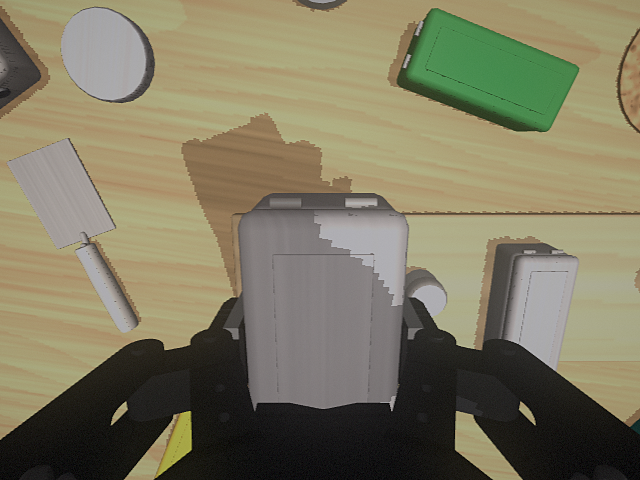

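The wrist view shows the tin held square in the fingers (rows 195–410). The load is about 3.2 N. Now a brisk shake along its length.

Emit:
{"api": "step_arm", "payload": {
  "series": [
    [[0, 0, 0, 36, 6, 0, 0], [0, 0, 0, -36, -6, 0, 0], [0, 0, 0, -36, -6, 0, 0], [0, 0, 0, 36, 6, 0, 0], [0, 0, 0, 36, 6, 0, 0], [0, 0, 0, -36, -6, 0, 0], [0, 0, 0, -36, -6, 0, 0], [0, 0, 0, 36, 6, 0, 0], [0, 0, 0, 36, 6, 0, 0], [0, 0, 0, -36, -6, 0, 0]]
  ]
}}

```text
clock: 5.95
tool_pos: [0.5212, 0.2263, 0.197]
orientation: [[0.026, 0.986, 0.165], [0.01, 0.165, -0.986], [-1.0, 0.027, -0.006]]
force: [10.3, 5.3, 1.1]
finger_gap: 0.0511
```

Emit:
{"api": "step_arm", "payload": {
  "series": [
    [[0, 0, 0, -36, -6, 0, 0]]
  ]
}}

```text
clock: 6.03
tool_pos: [0.4681, 0.2157, 0.1958]
orientation: [[0.003, 0.986, 0.167], [0.002, 0.167, -0.986], [-1.0, 0.003, -0.001]]
force: [-4.0, 0.2, -4.8]
finger_gap: 0.0508
```

Emit:
{"api": "step_arm", "payload": {
  "series": [
    [[0, 0, 0, 36, 6, 0, 0], [0, 0, 0, 36, 6, 0, 0], [0, 0, 0, -36, -6, 0, 0], [0, 0, 0, -36, -6, 0, 0], [0, 0, 0, 36, 6, 0, 0]]
  ]
}}

```text
clock: 6.45
tool_pos: [0.4554, 0.2031, 0.1833]
orientation: [[-0.069, 0.982, 0.177], [-0.032, 0.175, -0.984], [-0.997, -0.073, 0.019]]
force: [-27.7, -12.8, -17.3]
finger_gap: 0.0513
```

Emit:
{"api": "step_arm", "payload": {
  "series": [
    [[0, 0, 0, 0, 0, 0, 0]]
  ]
}}

```text
clock: 6.53
tool_pos: [0.4898, 0.2144, 0.191]
orientation: [[-0.019, 0.985, 0.17], [-0.01, 0.17, -0.985], [-1.0, -0.02, 0.007]]
force: [6.4, 1.9, -1.8]
finger_gap: 0.0512
```

Emit:
{"api": "step_arm", "payload": {
  "series": [
    [[0, 0, 0, 0, 0, 0, 0]]
  ]
}}

```text
clock: 6.62
tool_pos: [0.5002, 0.2204, 0.1968]
orientation: [[0.0, 0.986, 0.169], [0.0, 0.169, -0.986], [-1.0, 0.001, -0.0]]
force: [0.9, 1.6, -3.0]
finger_gap: 0.0512
```

```bash
python3 s.py
```

```text
[0.5002 0.2204 0.1968] [[0.0005, 0.9856, 0.1692], [0.0005, 0.1692, -0.9856], [-1.0, 0.0006, -0.0004]] [ -24.7   30.    -2.9  105.8    2.1   44.3 -109. ] T [ 0.129 -0.193 -0.021] F [ 0.85  1.57 -2.99] 0.05118804946748506
torque tool frame [0.021 0.095 0.212] eff [ 3.600e-01 -4.722e+01  2.700e-01 -1.307e+01  5.000e-02  7.000e-01
  4.000e-02] 6.6167
```

Emit:
{"api": "step_arm", "payload": {
  "series": [
    [[1.1, -6.4, 0, 0, 0, 0, 0], [1.1, -6.4, 0, 0, 0, 0, 0], [1.1, -6.4, 0, 0, 0, 0, 0], [0, 0, 0, 0, 0, 0, 0], [0, 0, 0, 0, 0, 0, 0], [0, 0, 0, 0, 0, 0, 0], [0, 0, 0, 0, 0, 0, 0], [0, 0, 0, 0, 0, 0, 0]]
  ]
}}

```text
clock: 7.28
tool_pos: [0.5027, 0.2206, 0.1984]
orientation: [[0.331, 0.929, 0.168], [0.058, 0.157, -0.986], [-0.942, 0.336, -0.001]]
force: [-0.3, -0.1, -4.3]
finger_gap: 0.0507
```

```bash
python3 s.py
```

```text
[0.5027 0.2206 0.1984] [[0.3309, 0.9287, 0.1677], [0.0577, 0.1575, -0.9858], [-0.9419, 0.3359, -0.0015]] [ -37.2   24.     8.3  123.2   12.9   14.9 -122.4] T [-0.136  0.534  0.002] F [-0.34 -0.08 -4.32] 0.05066499679654768
torque tool frame [-0.016 -0.042 -0.549] eff [-3.900e-01 -4.125e+01  1.950e+00 -1.519e+01  2.600e-01 -1.630e+00
  1.000e-02] 7.2833
```

Emit:
{"api": "step_arm", "payload": {
  "series": [
    [[0, 0, 0, 0, 0, 0, 0]]
  ]
}}

```text
clock: 7.37
tool_pos: [0.5019, 0.22, 0.1978]
orientation: [[0.33, 0.929, 0.167], [0.057, 0.158, -0.986], [-0.942, 0.335, -0.001]]
force: [0.2, -1.1, -5.0]
finger_gap: 0.0512
```

```bash
python3 s.py
```

```text
[0.5019 0.22   0.1978] [[0.3298, 0.9291, 0.1675], [0.0568, 0.1576, -0.9859], [-0.9424, 0.3346, -0.0008]] [ -37.2   24.     8.4  123.3   12.9   14.9 -122.4] T [-0.155  0.464 -0.027] F [ 0.17 -1.14 -4.97] 0.05120578604479041
torque tool frame [ 0.001 -0.08  -0.483] eff [ -0.18 -41.16   1.99 -15.27   0.26  -1.64   0.  ] 7.3667
```

Emit:
{"api": "step_arm", "payload": {
  "series": [
    [[-1.1, 6.4, 0, 0, 0, 0, 0], [-1.1, 6.4, 0, 0, 0, 0, 0], [-1.1, 6.4, 0, 0, 0, 0, 0], [-1.1, 6.4, 0, 0, 0, 0, 0], [-1.1, 6.4, 0, 0, 0, 0, 0], [-1.1, 6.4, 0, 0, 0, 0, 0], [0, 0, 0, 0, 0, 0, 0], [0, 0, 0, 0, 0, 0, 0], [0, 0, 0, 0, 0, 0, 0], [0, 0, 0, 0, 0, 0, 0]]
  ]
}}

```text
clock: 8.2
tool_pos: [0.4996, 0.2201, 0.198]
orientation: [[-0.326, 0.93, 0.17], [-0.056, 0.16, -0.986], [-0.944, -0.331, -0.0]]
force: [-0.9, -0.0, -4.2]
finger_gap: 0.0508
```

```bash
python3 s.py
```

```text
[0.4996 0.2201 0.198 ] [[-0.3264, 0.9299, 0.1696], [-0.0559, 0.1601, -0.9855], [-0.9436, -0.3312, -0.0003]] [ -19.5   40.    -7.4   88.3   -0.6   70.6 -105.9] T [ 0.051 -0.501 -0.019] F [-0.9  -0.04 -4.22] 0.050774265562907206
torque tool frame [ 0.029 -0.026  0.503] eff [  0.45 -57.82  -1.23 -17.41  -0.46   1.84  -0.  ] 8.2
```

Emit:
{"api": "step_arm", "payload": {
  "series": [
    [[0, 0, 0, 0, 0, 0, 0]]
  ]
}}

```text
clock: 8.28
tool_pos: [0.4997, 0.2202, 0.1984]
orientation: [[-0.326, 0.93, 0.17], [-0.056, 0.16, -0.985], [-0.944, -0.331, -0.0]]
force: [-0.0, 0.5, -3.6]
finger_gap: 0.0509
```

```bash
python3 s.py
```

```text
[0.4997 0.2202 0.1984] [[-0.3262, 0.9299, 0.1699], [-0.056, 0.1604, -0.9855], [-0.9437, -0.3309, -0.0002]] [ -19.5   40.    -7.4   88.3   -0.6   70.6 -105.9] T [ 0.129 -0.687  0.062] F [-0.    0.51 -3.6 ] 0.05086273754752067
torque tool frame [-0.062 -0.01   0.699] eff [  0.23 -58.33  -1.35 -17.28  -0.48   1.88  -0.  ] 8.2833
```

Emit:
{"api": "step_arm", "payload": {
  "series": [
    [[1.1, -6.4, 0, 0, 0, 0, 0], [1.1, -6.4, 0, 0, 0, 0, 0], [1.1, -6.4, 0, 0, 0, 0, 0], [0, 0, 0, 0, 0, 0, 0], [0, 0, 0, 0, 0, 0, 0], [0, 0, 0, 0, 0, 0, 0]]
  ]
}}

```text
clock: 8.78
tool_pos: [0.5008, 0.2204, 0.1986]
orientation: [[0.002, 0.986, 0.17], [0.001, 0.17, -0.986], [-1.0, 0.002, -0.0]]
force: [0.7, 0.4, -3.7]
finger_gap: 0.0507
```

```bash
cat > avg.py <<'E'
from h import *
import sys
n=int(sys.argv[1]) if len(sys.argv)>1 else 12
A=[]
for i in range(n):
    ctrl.get_image("wrist"); o=ctrl.get_obs(); R=np.array(o["orientation"])
    A.append(np.r_[R.T@o["torque"],o["force"],np.array(o["joint_efforts"])[5],np.degrees(np.arcsin(R[2,1]))])
A=np.array(A); print("Ttool z each",np.round(A[:,2],3).tolist())
print("mean Ttool",np.round(A[:,:3].mean(0),3),"sem z",round(A[:,2].std()/n**.5,3),"F",np.round(A[:,3:6].mean(0),2),"eff6",np.round(A[:,6].mean(),3),"tilt",np.round(A[:,7].mean(),2),"t",o["clock"])
E
python3 avg.py
```

```text
Ttool z each [0.136, 0.057, 0.079, 0.045, 0.003, -0.002, 0.026, 0.06, 0.027, 0.084, 0.069, 0.049]
mean Ttool [0.001 0.01  0.053] sem z 0.011 F [-0.   -0.12 -3.92] eff6 0.064 tilt 0.03 t 9.3833
```

Emit:
{"api": "step_arm", "payload": {
  "series": [
    [[1.1, -6.4, 0, 0, 0, 0, 0], [1.1, -6.4, 0, 0, 0, 0, 0], [1.1, -6.4, 0, 0, 0, 0, 0], [0, 0, 0, 0, 0, 0, 0], [0, 0, 0, 0, 0, 0, 0], [-1.1, 6.4, 0, 0, 0, 0, 0], [-1.1, 6.4, 0, 0, 0, 0, 0], [-1.1, 6.4, 0, 0, 0, 0, 0], [0, 0, 0, 0, 0, 0, 0], [0, 0, 0, 0, 0, 0, 0]]
  ]
}}

```text
clock: 10.22
tool_pos: [0.5037, 0.2198, 0.1975]
orientation: [[0.003, 0.986, 0.165], [0.002, 0.165, -0.986], [-1.0, 0.004, -0.002]]
force: [-0.4, -0.4, -3.9]
finger_gap: 0.0512
```

```bash
python3 avg.py
```

```text
Ttool z each [0.068, -0.027, 0.095, -0.052, 0.093, 0.088, 0.079, -0.005, 0.106, -0.005, 0.023, 0.01]
mean Ttool [0.008 0.007 0.04 ] sem z 0.015 F [-0.27 -0.08 -3.67] eff6 0.012 tilt 0.08 t 10.8167
```

Emit:
{"api": "step_arm", "payload": {
  "series": [
    [[0.7, -3.9, 0, 0, 0, 0, 0], [0, 0, 0, 0, 0, 0, 0], [0, 0, 0, 0, 0, 0, 0], [0, 0, 0, 0, 0, 0, 0], [0, 0, 0, 0, 0, 0, 0], [0, 0, 0, 0, 0, 0, 0], [0, 0, 0, 0, 0, 0, 0]]
  ]
}}

```text
clock: 11.4
tool_pos: [0.5007, 0.2199, 0.1972]
orientation: [[0.069, 0.983, 0.169], [0.012, 0.168, -0.986], [-0.998, 0.07, -0.0]]
force: [-0.1, -1.0, -4.1]
finger_gap: 0.0511
```

```bash
python3 avg.py
```

```text
Ttool z each [-0.1, -0.037, -0.088, -0.021, -0.106, -0.116, -0.126, -0.13, 0.015, -0.122, -0.001, -0.09]
mean Ttool [ 0.006  0.001 -0.077] sem z 0.014 F [ 0.09 -0.22 -3.49] eff6 -0.33 tilt 4.04 t 12.0
```

Emit:
{"api": "step_arm", "payload": {
  "series": [
    [[-0.7, 3.9, 0, 0, 0, 0, 0], [-0.7, 3.9, 0, 0, 0, 0, 0], [0, 0, 0, 0, 0, 0, 0], [0, 0, 0, 0, 0, 0, 0], [0, 0, 0, 0, 0, 0, 0], [0, 0, 0, 0, 0, 0, 0], [0, 0, 0, 0, 0, 0, 0], [0, 0, 0, 0, 0, 0, 0]]
  ]
}}

```text
clock: 12.67
tool_pos: [0.4998, 0.2199, 0.1975]
orientation: [[-0.066, 0.983, 0.17], [-0.012, 0.169, -0.986], [-0.998, -0.067, 0.001]]
force: [-0.3, -0.5, -4.3]
finger_gap: 0.0511
```

```bash
python3 avg.py
```

```text
Ttool z each [0.243, 0.131, 0.223, 0.148, 0.219, 0.141, 0.216, 0.148, 0.179, 0.183, 0.146, 0.255]
mean Ttool [0.001 0.001 0.186] sem z 0.012 F [-0.11 -0.16 -3.71] eff6 0.418 tilt -3.87 t 13.2667
```

The left tin shows no shift of balance when level (0.053 vs 0.040 N·m, where the ball would give 0.18). Its torque scales as sin(tilt), so it is quiet. Setting it back.

Emit:
{"api": "step_arm", "payload": {
  "series": [
    [[0.7, -3.9, 0, -20, 0, 0, 0], [0, 0, 0, -20, 0, -20, 0], [0, 0, 0, -20, 0, -30, 0], [0, 0, 0, -10, 0, -35, 0], [0, 0, 0, 0, 0, -35, 0], [0, 0, 0, 0, 0, -30, 0], [0, 0, 0, 0, 0, -15, 0], [0, 0, 0, 0, 0, 0, 0], [0, 0, 0, 0, 0, 0, 0]]
  ]
}}

```text
clock: 14.02
tool_pos: [0.4301, 0.2199, 0.0319]
orientation: [[0.0, 0.986, 0.169], [-0.001, 0.169, -0.986], [-1.0, 0.0, 0.001]]
force: [0.3, 0.3, -3.9]
finger_gap: 0.0512
```

```bash
python3 s.py
```

```text
[0.4301 0.2199 0.0319] [[0.0003, 0.9856, 0.1691], [-0.0006, 0.1691, -0.9856], [-1.0, 0.0002, 0.0006]] [ -27.8   42.4   -4.   121.5    9.6   16.4 -120.2] T [ 0.021 -0.03   0.009] F [ 0.3   0.26 -3.86] 0.051167228383374584
torque tool frame [-0.009  0.015  0.033] eff [-1.60e-01 -4.87e+01 -9.00e-02 -6.34e+00  1.00e-02  3.00e-02 -1.00e-02] 14.0167
```

Emit:
{"api": "step_arm", "payload": {
  "series": [
    [[0, 0, 0, 0, 0, -7, 0], [0, 0, 0, 0, 0, -4, 0], [0, 0, 0, 0, 0, -2.5, 0], [0, 0, 0, 0, 0, 0, 0], [0, 0, 0, 0, 0, 0, 0]]
  ]
}}

```text
clock: 14.43
tool_pos: [0.4305, 0.22, 0.0191]
orientation: [[0.002, 0.986, 0.169], [0.0, 0.169, -0.986], [-1.0, 0.002, -0.0]]
force: [0.2, -0.5, -3.2]
finger_gap: 0.0512
```

Emit:
{"api": "step_arm", "payload": {
  "series": [
    [[0, 0, 0, 0, 0, -1, 0], [0, 0, 0, 0, 0, 0, 0]]
  ]
}}

```text
clock: 14.6
tool_pos: [0.4305, 0.22, 0.018]
orientation: [[0.002, 0.986, 0.169], [0.0, 0.169, -0.986], [-1.0, 0.002, -0.0]]
force: [-0.3, 1.1, -3.4]
finger_gap: 0.051
```

Emit:
{"api": "step_arm", "payload": {
  "series": [
    [[0, 0, 0, 0, 0, -0.8, 0], [0, 0, 0, 0, 0, 0, 0]]
  ]
}}

```text
clock: 14.77
tool_pos: [0.4306, 0.22, 0.0178]
orientation: [[0.002, 0.986, 0.169], [0.0, 0.169, -0.986], [-1.0, 0.002, 0.0]]
force: [-0.0, -1.2, 5.1]
finger_gap: 0.0512
```

Emit:
{"api": "step_arm", "payload": {
  "series": [
    [[0, 0, 0, 0, 0, 0, 1], [0, 0, 0, 0, 0, 0, 1], [0, 0, 0, 0, 0, 0, 1], [0, 0, 0, 0, 0, 0, 1], [0, 0, 0, 0, 0, 0, 1]]
  ]
}}

```text
clock: 15.18
tool_pos: [0.4303, 0.2199, 0.0169]
orientation: [[0.001, 0.986, 0.169], [0.0, 0.169, -0.986], [-1.0, 0.001, 0.0]]
force: [-0.3, 0.4, -0.6]
finger_gap: 0.0853
```

Emit:
{"api": "step_arm", "payload": {
  "series": [
    [[0, 0, 0, 0, 0, 15, 1], [0, 0, 0, 0, 0, 30, 1], [0, 0, 0, 0, 0, 30, 1], [0, 0, 0, 0, 0, 30, 1], [0, 0, 0, 5, -35, 10, 1], [0, 0, 0, 5, -35, 0, 1], [0, 0, 0, 5, -35, 0, 1], [0, 0, 0, 5, -35, 0, 1], [0, 0, 0, 0, -35, 0, 1], [0, 0, 0, 0, -26, 0, 1]]
  ]
}}

```text
clock: 16.02
tool_pos: [0.45, 0.0157, 0.132]
orientation: [[0.001, 0.986, 0.167], [-0.001, 0.167, -0.986], [-1.0, 0.001, 0.001]]
force: [-0.8, -1.6, -0.7]
finger_gap: 0.0854
```

Emit:
{"api": "step_arm", "payload": {
  "series": [
    [[0, 0, 0, 0, 0, 0, 1], [0, 0, 0, 0, 0, 0, 1]]
  ]
}}

```text
clock: 16.18
tool_pos: [0.4502, 0.0171, 0.1319]
orientation: [[0.001, 0.986, 0.165], [-0.0, 0.165, -0.986], [-1.0, 0.001, 0.001]]
force: [-0.2, 0.3, 0.7]
finger_gap: 0.0852
```

```bash
python3 s.py; python3 - <<'E'
from h import *
im,d=ctrl.get_image("wrist"); W=cloud("wrist",d); cv2.imwrite("pics/w3.png",im)
m=(W[...,2]>0.053)&(W[...,2]<0.07)
for c in [(.447,.019),(.42,.218)]:
    k=m&(np.hypot(W[...,0]-c[0],W[...,1]-c[1])<0.075); q=W[k]
    if k.sum()>100: print(k.sum(),cv2.minAreaRect((q[:,:2]*1000).astype(np.float32)),np.median(q[:,2]))
im,d=ctrl.get_image("top"); cv2.imwrite("pics/top1.png",im); W=cloud("top",d)
u0,u1,v0,v1=215,260,222,292
R=W[v0:v1,u0:u1].reshape(-1,3); k=(R[:,2]>0.05)&(R[:,2]<0.075); q=R[k]; print("left now",k.sum(),cv2.minAreaRect((q[:,:2]*1000).astype(np.float32)),np.median(q[:,2]))
E
```

```text
[0.4502 0.0171 0.1319] [[0.0012, 0.9863, 0.1649], [-0.0004, 0.1649, -0.9863], [-1.0, 0.0012, 0.0006]] [  1.5  29.8 -10.2 123.3  11.   27.7 -97.7] T [ 0.003 -0.004  0.027] F [-0.2   0.29  0.71] 0.08518540725642575
torque tool frame [-0.027  0.002  0.004] eff [  1.76 -41.68  -0.16 -10.31   0.13   0.1    0.08] 16.1833
14652 ((443.8630676269531, 18.617948532104492), (122.66736602783203, 52.22240447998047), 9.795883178710938) 0.060024486970536986
8806 ((416.607666015625, 200.38595581054688), (40.70553207397461, 127.92527770996094), 87.58222198486328) 0.05991588590679457
left now 1115 ((420.50128173828125, 218.2212677001953), (124.54136657714844, 52.88692092895508), 9.264973640441895) 0.05995185321158836
```

View pics/w3.png

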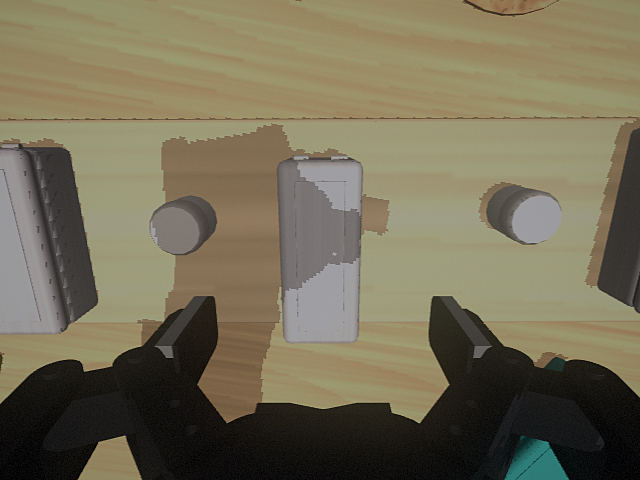

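View pics/top1.png

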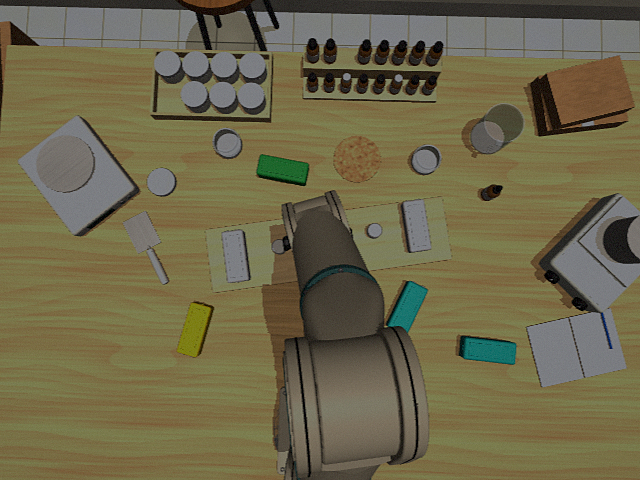

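The left tin is back within 0.5 mm and level. The middle tin sits at columns 280–360, centred between the fingers. I'm descending with a 7° tilt about the jaw axis, which keeps joint 6 off its limit.

Emit:
{"api": "step_arm", "payload": {
  "series": [
    [[-1.2, 6.9, 0, 0, 2, 0, 1], [0, 0, 0, 0, 0, -30, 1], [0, 0, 0, 0, 0, -35, 1], [0, 0, 0, 0, 0, -25, 1], [0, 0, 0, 0, 0, -10, 1], [0, 0, 0, 0, 0, 0, 1], [0, 0, 0, 0, 0, 0, 1]]
  ]
}}

```text
clock: 16.87
tool_pos: [0.4502, 0.022, 0.0322]
orientation: [[-0.119, 0.978, 0.171], [-0.021, 0.17, -0.985], [-0.993, -0.121, 0.0]]
force: [0.2, -0.4, -0.6]
finger_gap: 0.0855
```

```bash
python3 s.py
```

```text
[0.4502 0.022  0.0322] [[-0.1192, 0.9781, 0.1709], [-0.0208, 0.1697, -0.9853], [-0.9927, -0.121, 0.0001]] [ -1.6  43.1  -7.6 120.   13.2  24.7 -99.9] T [-0.024 -0.168 -0.025] F [ 0.18 -0.36 -0.59] 0.08547816999977785
torque tool frame [ 0.031 -0.049  0.161] eff [-2.100e-01 -4.746e+01 -8.800e-01 -5.930e+00 -3.000e-02  5.300e-01
 -1.000e-02] 16.8667
```

Emit:
{"api": "step_arm", "payload": {
  "series": [
    [[0, 0, 0, 0, -2, -7, 1], [0, 0, 0, 0, 0, -6, 1], [0, 0, 0, 0, 0, 0, 1], [0, 0, 0, 0, 0, 0, 0], [0, 0, 0, 0, 0, 0, 0], [0, 0, 0, 0, 0, 0, 0], [0, 0, 0, 0, 0, 0, 0], [0, 0, 0, 0, 0, 0, 0], [0, 0, 0, 0, 0, 0, 0]]
  ]
}}

```text
clock: 17.62
tool_pos: [0.4507, 0.019, 0.0196]
orientation: [[-0.118, 0.979, 0.169], [-0.021, 0.168, -0.986], [-0.993, -0.12, 0.001]]
force: [-1.2, -0.1, 6.3]
finger_gap: 0.0513
```

```bash
python3 s.py
```

```text
[0.4507 0.019  0.0196] [[-0.1178, 0.9786, 0.1689], [-0.0208, 0.1676, -0.9856], [-0.9928, -0.1196, 0.0006]] [  -1.6   44.5   -7.   120.2   13.6   23.  -100.1] T [0.08  0.076 0.006] F [-1.23 -0.12  6.31] 0.05126886191553004
torque tool frame [-0.017  0.09  -0.061] eff [-1.000e-02 -4.708e+01 -6.800e-01 -5.410e+00  4.000e-02  2.600e-01
  0.000e+00] 17.6167
```

Emit:
{"api": "step_arm", "payload": {
  "series": [
    [[0, 0, 0, 0, 0, 10, 0], [0, 0, 0, 0, 0, 20, 0], [0, 0, 0, 0, 0, 30, 0], [0, 0, 0, 0, 0, 35, 0], [0, 0, 0, 10, 0, 35, 0], [0, 0, 0, 20, 0, 30, 0], [0, 0, 0, 20, 0, 20, 0], [0, 0, 0, 0, 0, 0, 0], [0, 0, 0, 0, 0, 0, 0]]
  ]
}}

```text
clock: 18.37
tool_pos: [0.5015, 0.0189, 0.2003]
orientation: [[-0.115, 0.979, 0.169], [-0.02, 0.167, -0.986], [-0.993, -0.117, 0.001]]
force: [-0.6, -0.4, -4.2]
finger_gap: 0.0512
```

```bash
python3 s.py; python3 avg.py 6
```

```text
[0.5015 0.0189 0.2003] [[-0.1154, 0.9789, 0.1686], [-0.0205, 0.1673, -0.9857], [-0.9931, -0.1172, 0.0008]] [  2.7  30.  -12.5 106.1   8.2  51.6 -94.3] T [ 0.046 -0.18   0.05 ] F [-0.65 -0.38 -4.16] 0.05118467787969873
torque tool frame [-0.052  0.009  0.185] eff [ 7.000e-02 -4.976e+01 -1.910e+00 -1.815e+01  1.000e-02  4.800e-01
  2.000e-02] 18.3667
Ttool z each [0.214, 0.223, 0.249, 0.331, 0.268, 0.264]
mean Ttool [ 0.005 -0.016  0.258] sem z 0.016 F [-0.6  -0.   -3.72] eff6 0.678 tilt -7.08 t 18.6667
```

Lifted (grip reference pose: 0.4507, 0.0190, 0.0196). Shaking the middle tin.

Emit:
{"api": "step_arm", "payload": {
  "series": [
    [[0, 0, 0, 36, 6, 0, 0], [0, 0, 0, -36, -6, 0, 0], [0, 0, 0, -36, -6, 0, 0], [0, 0, 0, 36, 6, 0, 0], [0, 0, 0, 36, 6, 0, 0], [0, 0, 0, -36, -6, 0, 0], [0, 0, 0, -36, -6, 0, 0], [0, 0, 0, 36, 6, 0, 0], [0, 0, 0, 36, 6, 0, 0], [0, 0, 0, -36, -6, 0, 0]]
  ]
}}

```text
clock: 19.5
tool_pos: [0.5243, 0.0235, 0.198]
orientation: [[-0.088, 0.982, 0.169], [-0.012, 0.168, -0.986], [-0.996, -0.089, -0.003]]
force: [11.7, 0.9, 0.2]
finger_gap: 0.051
```

Emit:
{"api": "step_arm", "payload": {
  "series": [
    [[0, 0, 0, -36, -6, 0, 0]]
  ]
}}

```text
clock: 19.58
tool_pos: [0.4703, 0.0145, 0.1975]
orientation: [[-0.113, 0.979, 0.169], [-0.018, 0.168, -0.986], [-0.993, -0.115, -0.001]]
force: [-3.0, -0.4, -4.1]
finger_gap: 0.0511
```

Emit:
{"api": "step_arm", "payload": {
  "series": [
    [[0, 0, 0, 36, 6, 0, 0], [0, 0, 0, 36, 6, 0, 0], [0, 0, 0, -36, -6, 0, 0], [0, 0, 0, -36, -6, 0, 0], [0, 0, 0, 36, 6, 0, 0]]
  ]
}}

```text
clock: 20.0
tool_pos: [0.4518, 0.012, 0.1875]
orientation: [[-0.195, 0.965, 0.174], [-0.034, 0.17, -0.985], [-0.98, -0.198, 0.0]]
force: [-30.1, -3.3, -14.6]
finger_gap: 0.0508
```

Emit:
{"api": "step_arm", "payload": {
  "series": [
    [[1.1, -6.4, 0, 0, 0, 0, 0], [1.1, -6.4, 0, 0, 0, 0, 0], [1.1, -6.4, 0, 0, 0, 0, 0], [0, 0, 0, 0, 0, 0, 0], [0, 0, 0, 0, 0, 0, 0], [-1.1, 6.4, 0, 0, 0, 0, 0], [-1.1, 6.4, 0, 0, 0, 0, 0], [-1.1, 6.4, 0, 0, 0, 0, 0], [0, 0, 0, 0, 0, 0, 0], [0, 0, 0, 0, 0, 0, 0]]
  ]
}}

```text
clock: 20.83
tool_pos: [0.503, 0.0198, 0.1985]
orientation: [[-0.117, 0.979, 0.17], [-0.02, 0.168, -0.986], [-0.993, -0.119, -0.0]]
force: [-0.1, -0.1, -3.2]
finger_gap: 0.0507
```

```bash
python3 s.py; python3 avg.py 8
```

```text
[0.503  0.0198 0.1985] [[-0.1173, 0.9785, 0.1695], [-0.0198, 0.1683, -0.9855], [-0.9929, -0.119, -0.0004]] [  2.9  30.3 -12.9 105.9   8.4  51.6 -94.5] T [ 0.077 -0.21  -0.06 ] F [-0.08 -0.12 -3.24] 0.05068303896517135
torque tool frame [0.054 0.047 0.22 ] eff [-2.000e-01 -4.770e+01 -1.990e+00 -1.764e+01 -3.000e-02  8.100e-01
  1.000e-02] 20.8333
Ttool z each [0.203, 0.247, 0.26, 0.305, 0.212, 0.184, 0.299, 0.277]
mean Ttool [ 0.004 -0.016  0.248] sem z 0.015 F [-0.42 -0.02 -3.61] eff6 0.677 tilt -6.92 t 21.2333
```

Emit:
{"api": "step_arm", "payload": {
  "series": [
    [[-1.1, 6.4, 0, 0, 0, 0, 0], [-1.1, 6.4, 0, 0, 0, 0, 0], [-1.1, 6.4, 0, 0, 0, 0, 0], [0, 0, 0, 0, 0, 0, 0], [0, 0, 0, 0, 0, 0, 0], [1.1, -6.4, 0, 0, 0, 0, 0], [1.1, -6.4, 0, 0, 0, 0, 0], [1.1, -6.4, 0, 0, 0, 0, 0], [0, 0, 0, 0, 0, 0, 0], [0, 0, 0, 0, 0, 0, 0]]
  ]
}}

```text
clock: 22.07
tool_pos: [0.4979, 0.018, 0.2009]
orientation: [[-0.118, 0.979, 0.169], [-0.022, 0.167, -0.986], [-0.993, -0.12, 0.002]]
force: [0.9, -0.4, -3.2]
finger_gap: 0.0508
```

```bash
python3 s.py; python3 avg.py 8
```

```text
[0.4979 0.018  0.2009] [[-0.1182, 0.9786, 0.1686], [-0.0219, 0.1672, -0.9857], [-0.9928, -0.1202, 0.0017]] [  3.1  29.8 -13.  106.5   8.5  51.6 -94.6] T [ 0.022 -0.279 -0.018] F [ 0.93 -0.37 -3.17] 0.05082718025982732
torque tool frame [ 0.021 -0.023  0.279] eff [ 1.70e-01 -4.89e+01 -1.93e+00 -1.46e+01 -6.00e-02  7.10e-01 -1.00e-02] 22.0667
Ttool z each [0.279, 0.284, 0.318, 0.192, 0.212, 0.235, 0.265, 0.182]
mean Ttool [-0.005  0.01   0.246] sem z 0.016 F [ 0.44 -0.18 -3.31] eff6 0.776 tilt -6.87 t 22.4667
```

Emit:
{"api": "step_arm", "payload": {
  "series": [
    [[0.7, -3.9, 0, 0, 0, 0, 0], [0, 0, 0, 0, 0, 0, 0], [0, 0, 0, 0, 0, 0, 0], [0, 0, 0, 0, 0, 0, 0], [0, 0, 0, 0, 0, 0, 0], [0, 0, 0, 0, 0, 0, 0], [0, 0, 0, 0, 0, 0, 0]]
  ]
}}

```text
clock: 23.05
tool_pos: [0.5006, 0.019, 0.1989]
orientation: [[-0.051, 0.984, 0.169], [-0.009, 0.169, -0.986], [-0.999, -0.052, -0.0]]
force: [-0.5, -0.1, -2.8]
finger_gap: 0.0507
```

```bash
python3 avg.py 12
```

```text
Ttool z each [0.089, 0.132, 0.161, 0.094, 0.133, 0.083, 0.139, 0.154, 0.146, 0.128, 0.168, 0.163]
mean Ttool [ 0.021 -0.006  0.132] sem z 0.008 F [-0.1   0.03 -3.15] eff6 0.328 tilt -2.96 t 23.65
```

Emit:
{"api": "step_arm", "payload": {
  "series": [
    [[-0.7, 3.9, 0, 0, 0, 0, 0], [-0.7, 3.9, 0, 0, 0, 0, 0], [0, 0, 0, 0, 0, 0, 0], [0, 0, 0, 0, 0, 0, 0], [0, 0, 0, 0, 0, 0, 0], [0, 0, 0, 0, 0, 0, 0], [0, 0, 0, 0, 0, 0, 0], [0, 0, 0, 0, 0, 0, 0]]
  ]
}}

```text
clock: 24.32
tool_pos: [0.4999, 0.0187, 0.1993]
orientation: [[-0.185, 0.968, 0.169], [-0.033, 0.166, -0.986], [-0.982, -0.188, 0.001]]
force: [-0.4, -0.2, -3.6]
finger_gap: 0.0513
```

```bash
python3 avg.py 12
```

```text
Ttool z each [0.297, 0.304, 0.34, 0.399, 0.354, 0.31, 0.376, 0.389, 0.352, 0.282, 0.389, 0.405]
mean Ttool [-0.001  0.021  0.35 ] sem z 0.012 F [ 0.22 -0.01 -3.19] eff6 1.114 tilt -10.87 t 24.9167
```

Tilting the middle tin ±4° gives 0.109 N·m, against 0.131 for the left tin. There is no 0.18 step, and the level readings match (0.248 and 0.246), so it is quiet too. Setting it back.

Emit:
{"api": "step_arm", "payload": {
  "series": [
    [[0.7, -3.9, 0, -20, 0, 0, 0], [0, 0, 0, -20, 0, -20, 0], [0, 0, 0, -10, 0, -30, 0], [0, 0, 0, 0, 0, -35, 0], [0, 0, 0, 0, 0, -35, 0], [0, 0, 0, 0, 0, -30, 0], [0, 0, 0, 0, 0, -15, 0], [0, 0, 0, 0, 0, 0, 0], [0, 0, 0, 0, 0, 0, 0]]
  ]
}}

```text
clock: 25.67
tool_pos: [0.4501, 0.019, 0.0336]
orientation: [[-0.12, 0.978, 0.169], [-0.021, 0.168, -0.986], [-0.993, -0.122, 0.0]]
force: [1.3, 0.0, -2.9]
finger_gap: 0.0511
```

```bash
python3 s.py
```

```text
[0.4501 0.019  0.0336] [[-0.1201, 0.9782, 0.1693], [-0.021, 0.168, -0.9856], [-0.9925, -0.1219, 0.0004]] [  -0.8   42.9   -8.2  120.    14.1   25.1 -100.7] T [ 0.035 -0.234  0.018] F [ 1.31  0.03 -2.92] 0.051080156547347266
torque tool frame [-0.017 -0.007  0.237] eff [-1.200e-01 -4.868e+01 -1.010e+00 -6.130e+00 -4.000e-02  6.800e-01
 -1.000e-02] 25.6667
```

Emit:
{"api": "step_arm", "payload": {
  "series": [
    [[0, 0, 0, 0.4, 0, -7, 0], [0, 0, 0, 0, 0, -4, 0], [0, 0, 0, 0, 0, -2, 0], [0, 0, 0, 0, 0, 0, 0], [0, 0, 0, 0, 0, 0, 0]]
  ]
}}

```text
clock: 26.08
tool_pos: [0.451, 0.0189, 0.0213]
orientation: [[-0.118, 0.979, 0.169], [-0.021, 0.168, -0.986], [-0.993, -0.12, 0.001]]
force: [-0.2, 0.1, -3.1]
finger_gap: 0.051
```

Emit:
{"api": "step_arm", "payload": {
  "series": [
    [[0, 0, 0, 0, 0, -0.9, 0], [0, 0, 0, 0, 0, 0, 0]]
  ]
}}

```text
clock: 26.25
tool_pos: [0.4509, 0.0189, 0.0203]
orientation: [[-0.118, 0.979, 0.169], [-0.021, 0.168, -0.986], [-0.993, -0.12, 0.001]]
force: [-0.4, 0.8, -2.6]
finger_gap: 0.0512
```

Emit:
{"api": "step_arm", "payload": {
  "series": [
    [[0, 0, 0, 0, 0, -0.5, 0], [0, 0, 0, 0, 0, 0, 0]]
  ]
}}

```text
clock: 26.42
tool_pos: [0.4508, 0.0189, 0.0196]
orientation: [[-0.119, 0.978, 0.169], [-0.021, 0.168, -0.986], [-0.993, -0.12, 0.001]]
force: [0.2, -0.4, -2.0]
finger_gap: 0.0511
```

One more small nudge to make contact, then release and move to the right tin.

Emit:
{"api": "step_arm", "payload": {
  "series": [
    [[0, 0, 0, 0, 0, -0.5, 0], [0, 0, 0, 0, 0, 0, 0]]
  ]
}}

```text
clock: 26.58
tool_pos: [0.4507, 0.0189, 0.0196]
orientation: [[-0.118, 0.978, 0.169], [-0.021, 0.168, -0.986], [-0.993, -0.12, 0.001]]
force: [-1.0, 0.4, 4.1]
finger_gap: 0.0511
```

Emit:
{"api": "step_arm", "payload": {
  "series": [
    [[0, 0, 0, 0, 0, 0, 1], [0, 0, 0, 0, 0, 0, 1], [0, 0, 0, 0, 0, 0, 1], [0, 0, 0, 0, 0, 0, 1], [0, 0, 0, 0, 0, 0, 1]]
  ]
}}

```text
clock: 27.0
tool_pos: [0.4507, 0.0189, 0.019]
orientation: [[-0.119, 0.978, 0.169], [-0.021, 0.168, -0.986], [-0.993, -0.121, 0.0]]
force: [-0.4, 0.7, -0.2]
finger_gap: 0.085
```

Emit:
{"api": "step_arm", "payload": {
  "series": [
    [[0, 0, 0, 0, 0, 15, 1], [0, 0, 0, 0, 0, 30, 1], [0, 0, 0, 0, 0, 30, 1], [0, 0, 0, 0, 0, 30, 1], [1.2, -6.9, 0, 10, -35, 10, 1], [0, 0, 0, 10, -36, 0, 1], [0, 0, 0, 10, -36, 0, 1], [0, 0, 0, 10, -36, 0, 1], [0, 0, 0, 10, -36, 0, 1], [0, 0, 0, 5, -36, 0, 1]]
  ]
}}

```text
clock: 27.83
tool_pos: [0.5067, -0.198, 0.1343]
orientation: [[0.003, 0.986, 0.169], [-0.0, 0.169, -0.986], [-1.0, 0.003, 0.001]]
force: [1.1, -0.1, -0.4]
finger_gap: 0.0852
```

Emit:
{"api": "step_arm", "payload": {
  "series": [
    [[0, 0, 0, 3, -18, 0, 1], [0, 0, 0, 0, 0, 0, 1], [0, 0, 0, 0, 0, 0, 1], [0, 0, 0, 0, 0, 0, 1]]
  ]
}}

```text
clock: 28.17
tool_pos: [0.5084, -0.2127, 0.1339]
orientation: [[0.001, 0.985, 0.17], [0.001, 0.17, -0.985], [-1.0, 0.001, -0.001]]
force: [-0.7, 0.0, 0.7]
finger_gap: 0.0854
```

```bash
python3 s.py; python3 - <<'E'
from h import *
im,d=ctrl.get_image("wrist"); W=cloud("wrist",d); cv2.imwrite("pics/w4.png",im)
m=(W[...,2]>0.053)&(W[...,2]<0.07)
for c in [(.507,-.215)]:
    k=m&(np.hypot(W[...,0]-c[0],W[...,1]-c[1])<0.075); q=W[k]
    if k.sum()>100: print(k.sum(),cv2.minAreaRect((q[:,:2]*1000).astype(np.float32)),np.median(q[:,2]))
im,d=ctrl.get_image("top"); cv2.imwrite("pics/top2.png",im); W=cloud("top",d)
u0,u1,v0,v1=298,340,212,282
R=W[v0:v1,u0:u1].reshape(-1,3); k=(R[:,2]>0.05)&(R[:,2]<0.075); q=R[k]; print("mid now",k.sum(),cv2.minAreaRect((q[:,:2]*1000).astype(np.float32)),np.median(q[:,2]))
E
```

```text
[ 0.5084 -0.2127  0.1339] [[0.0007, 0.9854, 0.1701], [0.0013, 0.1701, -0.9854], [-1.0, 0.0009, -0.0012]] [ 29.2  36.  -14.3 108.   13.6  37.6 -73.4] T [ 0.048  0.029 -0.032] F [-0.75  0.02  0.66] 0.08539054768132304
torque tool frame [ 0.032  0.052 -0.02 ] eff [ 1.280e+00 -5.002e+01 -1.830e+00 -1.403e+01  8.000e-02 -1.000e-02
  0.000e+00] 28.1667
14498 ((503.5115661621094, -216.96664428710938), (123.1478500366211, 52.234859466552734), 9.78442096710205) 0.06006992677841187
mid now 1111 ((447.6705322265625, 18.829435348510742), (125.60758972167969, 51.92393493652344), 9.725333213806152) 0.06013051155907356
```

View pics/w4.png

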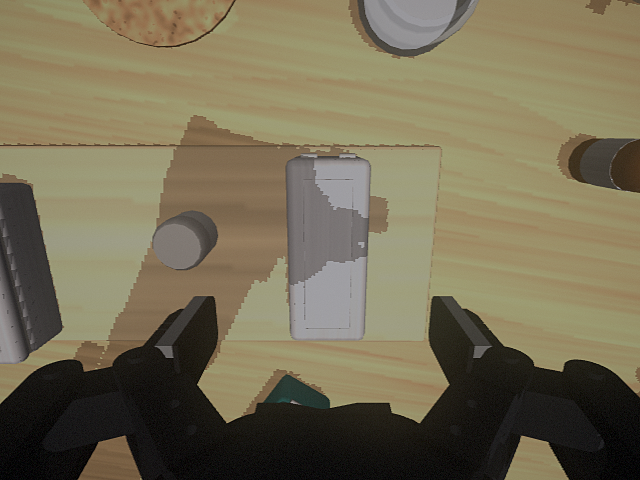

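View pics/top2.png

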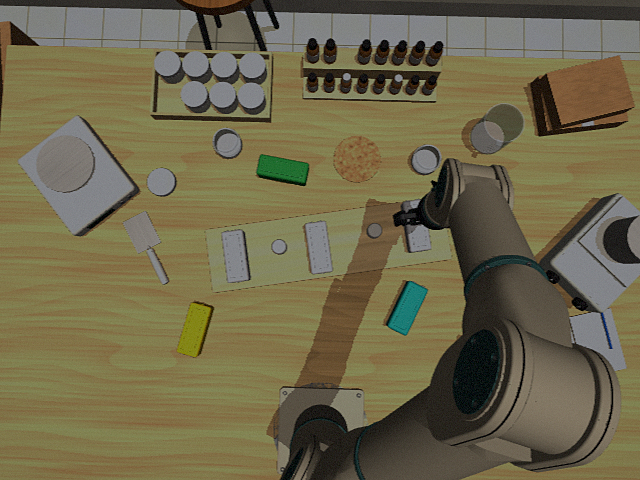

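The middle tin is back in place, and the right tin is centred between the fingers at columns 287–370. Descending.

Emit:
{"api": "step_arm", "payload": {
  "series": [
    [[0, 0, 0, -3, -2.5, 0, 1], [0, 0, 0, 0, 0, -30, 1], [0, 0, 0, 0, 0, -35, 1], [0, 0, 0, 0, 0, -25, 1], [0, 0, 0, 0, 0, -12, 1], [0, 0, 0, 0, 0, 0, 1], [0, 0, 0, 0, 0, 0, 1]]
  ]
}}

```text
clock: 28.85
tool_pos: [0.5058, -0.2161, 0.0322]
orientation: [[0.001, 0.985, 0.17], [0.0, 0.17, -0.985], [-1.0, 0.001, -0.0]]
force: [-0.2, -0.5, 0.7]
finger_gap: 0.0854
```

```bash
python3 s.py
```

```text
[ 0.5058 -0.2161  0.0322] [[0.001, 0.9855, 0.1699], [0.0004, 0.1699, -0.9855], [-1.0, 0.0011, -0.0002]] [ 26.9  45.2 -10.2 111.1  17.2  25.1 -76.2] T [-0.032 -0.013  0.014] F [-0.23 -0.48  0.74] 0.08539858684594734
torque tool frame [-0.014 -0.034  0.007] eff [-1.100e-01 -5.208e+01 -1.720e+00 -8.820e+00  1.000e-02  1.000e-02
 -1.000e-02] 28.85
```

Emit:
{"api": "step_arm", "payload": {
  "series": [
    [[0, 0, 0, 0, 0, -8, 1], [0, 0, 0, 0, 0, -6, 1], [0, 0, 0, 0, 0, 0, 1], [0, 0, 0, 0, 0, 0, 0], [0, 0, 0, 0, 0, 0, 0], [0, 0, 0, 0, 0, 0, 0], [0, 0, 0, 0, 0, 0, 0], [0, 0, 0, 0, 0, 0, 0], [0, 0, 0, 0, 0, 0, 0]]
  ]
}}

```text
clock: 29.6
tool_pos: [0.5062, -0.2166, 0.0188]
orientation: [[0.003, 0.986, 0.169], [-0.0, 0.169, -0.986], [-1.0, 0.002, 0.001]]
force: [-0.1, 0.3, 5.8]
finger_gap: 0.0508
```

Emit:
{"api": "step_arm", "payload": {
  "series": [
    [[0, 0, 0, 0, 0, 10, 0], [0, 0, 0, 0, 0, 20, 0], [0, 0, 0, 0, 0, 30, 0], [0, 0, 0, 0, 0, 35, 0], [0, 0, 0, 0, 0, 35, 0], [0, 0, 0, 0, 0, 30, 0], [0, 0, 0, 0, 0, 20, 0], [0, 0, 0, 0, 0, 0, 0], [0, 0, 0, 0, 0, 0, 0]]
  ]
}}

```text
clock: 30.35
tool_pos: [0.5056, -0.2168, 0.1988]
orientation: [[0.003, 0.986, 0.169], [-0.001, 0.169, -0.986], [-1.0, 0.003, 0.001]]
force: [0.3, -0.5, -3.4]
finger_gap: 0.0511
```

```bash
python3 s.py; python3 avg.py 6
```

```text
[ 0.5056 -0.2168  0.1988] [[0.0027, 0.9857, 0.1687], [-0.0008, 0.1687, -0.9857], [-1.0, 0.0026, 0.0012]] [ 31.2  30.7 -16.3 105.   11.6  45.8 -71.3] T [-0.004  0.018  0.038] F [ 0.33 -0.47 -3.44] 0.05109896871809073
torque tool frame [-0.038 -0.001 -0.019] eff [-0.000e+00 -5.180e+01 -3.040e+00 -1.816e+01 -2.000e-02  0.000e+00
  2.000e-02] 30.35
Ttool z each [-0.067, -0.027, 0.025, -0.036, -0.002, 0.042]
mean Ttool [ 0.001 -0.012 -0.011] sem z 0.015 F [-0.04  0.21 -3.64] eff6 -0.011 tilt -0.07 t 30.65
```

Emit:
{"api": "step_arm", "payload": {
  "series": [
    [[0, 0, 0, 36, 6, 0, 0], [0, 0, 0, -36, -6, 0, 0], [0, 0, 0, -36, -6, 0, 0], [0, 0, 0, 36, 6, 0, 0], [0, 0, 0, 36, 6, 0, 0], [0, 0, 0, -36, -6, 0, 0], [0, 0, 0, -36, -6, 0, 0], [0, 0, 0, 36, 6, 0, 0], [0, 0, 0, 36, 6, 0, 0], [0, 0, 0, -36, -6, 0, 0]]
  ]
}}

```text
clock: 31.48
tool_pos: [0.5243, -0.2129, 0.1975]
orientation: [[0.024, 0.984, 0.177], [0.004, 0.177, -0.984], [-1.0, 0.024, 0.001]]
force: [5.6, -0.1, -1.2]
finger_gap: 0.0509
```

Emit:
{"api": "step_arm", "payload": {
  "series": [
    [[0, 0, 0, -36, -6, 0, 0]]
  ]
}}

```text
clock: 31.57
tool_pos: [0.4753, -0.2209, 0.1967]
orientation: [[0.007, 0.985, 0.174], [0.002, 0.174, -0.985], [-1.0, 0.008, -0.001]]
force: [-0.5, -1.0, -0.9]
finger_gap: 0.0511
```

Emit:
{"api": "step_arm", "payload": {
  "series": [
    [[0, 0, 0, 36, 6, 0, 0], [0, 0, 0, 36, 6, 0, 0], [0, 0, 0, -36, -6, 0, 0], [0, 0, 0, -36, -6, 0, 0], [0, 0, 0, 36, 6, 0, 0]]
  ]
}}

```text
clock: 31.98
tool_pos: [0.4729, -0.2152, 0.1882]
orientation: [[-0.05, 0.986, 0.162], [0.008, 0.162, -0.987], [-0.999, -0.048, -0.016]]
force: [-11.7, 1.8, -9.6]
finger_gap: 0.0509
```

Emit:
{"api": "step_arm", "payload": {
  "series": [
    [[1.1, -6.4, 0, 0, 0, 0, 0], [1.1, -6.4, 0, 0, 0, 0, 0], [1.1, -6.4, 0, 0, 0, 0, 0], [0, 0, 0, 0, 0, 0, 0], [0, 0, 0, 0, 0, 0, 0], [-1.1, 6.4, 0, 0, 0, 0, 0], [-1.1, 6.4, 0, 0, 0, 0, 0], [-1.1, 6.4, 0, 0, 0, 0, 0], [0, 0, 0, 0, 0, 0, 0], [0, 0, 0, 0, 0, 0, 0]]
  ]
}}

```text
clock: 32.82
tool_pos: [0.5088, -0.2143, 0.1979]
orientation: [[0.004, 0.985, 0.174], [0.0, 0.174, -0.985], [-1.0, 0.004, 0.001]]
force: [-0.1, -0.7, -3.4]
finger_gap: 0.051
```

```bash
python3 s.py; python3 avg.py 8
```

```text
[ 0.5088 -0.2143  0.1979] [[0.0038, 0.9847, 0.174], [0.0001, 0.174, -0.9847], [-1.0, 0.0038, 0.0006]] [ 30.   30.8 -15.  104.8  10.6  45.6 -70.4] T [-0.002  0.012 -0.023] F [-0.14 -0.71 -3.42] 0.051030233798676314
torque tool frame [ 0.023 -0.    -0.012] eff [ -1.23 -49.52  -2.71 -18.45   0.05   0.14  -0.1 ] 32.8167
Ttool z each [0.019, 0.026, -0.052, 0.003, 0.026, -0.004, -0.013, -0.027]
mean Ttool [ 0.003 -0.027 -0.003] sem z 0.009 F [ 0.01 -0.33 -3.3 ] eff6 -0.03 tilt 0.06 t 33.2167
```

Emit:
{"api": "step_arm", "payload": {
  "series": [
    [[-1.1, 6.4, 0, 0, 0, 0, 0], [-1.1, 6.4, 0, 0, 0, 0, 0], [-1.1, 6.4, 0, 0, 0, 0, 0], [0, 0, 0, 0, 0, 0, 0], [0, 0, 0, 0, 0, 0, 0], [1.1, -6.4, 0, 0, 0, 0, 0], [1.1, -6.4, 0, 0, 0, 0, 0], [1.1, -6.4, 0, 0, 0, 0, 0], [0, 0, 0, 0, 0, 0, 0], [0, 0, 0, 0, 0, 0, 0]]
  ]
}}

```text
clock: 34.05
tool_pos: [0.5023, -0.2185, 0.1992]
orientation: [[-0.0, 0.986, 0.165], [-0.001, 0.165, -0.986], [-1.0, -0.0, 0.001]]
force: [1.2, 0.6, -3.4]
finger_gap: 0.0513
```

```bash
python3 s.py; python3 avg.py 8
```

```text
[ 0.5023 -0.2185  0.1992] [[-0.0002, 0.9863, 0.1647], [-0.0014, 0.1647, -0.9863], [-1.0, -0.0004, 0.0014]] [ 30.6  30.5 -15.  105.2  10.7  45.7 -70.5] T [-0.017  0.012  0.013] F [ 1.17  0.64 -3.43] 0.051256573669689186
torque tool frame [-0.013 -0.015 -0.015] eff [ 9.600e-01 -5.027e+01 -2.230e+00 -1.580e+01 -2.000e-02 -1.200e-01
  7.000e-02] 34.05
Ttool z each [-0.014, -0.016, 0.027, -0.052, -0.026, -0.02, -0.023, 0.033]
mean Ttool [-0.013  0.007 -0.012] sem z 0.009 F [ 0.33  0.33 -3.53] eff6 0.022 tilt 0.11 t 34.45
```

Emit:
{"api": "step_arm", "payload": {
  "series": [
    [[0.7, -3.9, 0, 0, 0, 0, 0], [0, 0, 0, 0, 0, 0, 0], [0, 0, 0, 0, 0, 0, 0], [0, 0, 0, 0, 0, 0, 0], [0, 0, 0, 0, 0, 0, 0], [0, 0, 0, 0, 0, 0, 0], [0, 0, 0, 0, 0, 0, 0]]
  ]
}}

```text
clock: 35.03
tool_pos: [0.5062, -0.2164, 0.198]
orientation: [[0.069, 0.983, 0.17], [0.012, 0.169, -0.986], [-0.998, 0.07, -0.0]]
force: [-0.0, -0.6, -4.1]
finger_gap: 0.0509
```

```bash
python3 avg.py 10
```

```text
Ttool z each [-0.058, -0.047, -0.003, 0.013, 0.008, 0.004, -0.011, -0.026, -0.06, 0.009]
mean Ttool [-0.013 -0.01  -0.017] sem z 0.009 F [-0.15  0.04 -3.05] eff6 -0.297 tilt 4.04 t 35.5333
```

Emit:
{"api": "step_arm", "payload": {
  "series": [
    [[-0.7, 3.9, 0, 0, 0, 0, 0], [-0.7, 3.9, 0, 0, 0, 0, 0], [0, 0, 0, 0, 0, 0, 0], [0, 0, 0, 0, 0, 0, 0], [0, 0, 0, 0, 0, 0, 0], [0, 0, 0, 0, 0, 0, 0], [0, 0, 0, 0, 0, 0, 0], [0, 0, 0, 0, 0, 0, 0]]
  ]
}}

```text
clock: 36.2
tool_pos: [0.505, -0.217, 0.1982]
orientation: [[-0.067, 0.984, 0.168], [-0.012, 0.168, -0.986], [-0.998, -0.068, 0.001]]
force: [0.6, -0.3, -3.6]
finger_gap: 0.0513
```

```bash
python3 avg.py 10
```

```text
Ttool z each [0.029, 0.043, 0.794, 0.048, 0.013, 0.014, 0.037, 0.023, 0.038, 0.047]
mean Ttool [0.009 0.01  0.109] sem z 0.072 F [ 0.36  0.05 -3.67] eff6 0.361 tilt -3.88 t 36.7
```

The ±4° response here is only 0.025 N·m, against 0.131 and 0.109 for the other two. That drop of about 0.09 matches a ball moving to the lower end. There was also a single torque spike of 0.79, which looks like a knock. I'll confirm by tilting once more and sampling while the ball would be running.

Emit:
{"api": "step_arm", "payload": {
  "series": [
    [[0.7, -3.9, 0, 0, 0, 0, 0], [0.7, -3.9, 0, 0, 0, 0, 0]]
  ]
}}

```text
clock: 36.87
tool_pos: [0.5071, -0.2159, 0.1981]
orientation: [[0.073, 0.983, 0.171], [0.013, 0.17, -0.985], [-0.997, 0.074, -0.0]]
force: [-0.7, -0.2, -3.2]
finger_gap: 0.0508
```

```bash
python3 avg.py 20
```

```text
Ttool z each [-0.641, -0.289, -0.195, -0.179, -0.133, -0.096, -0.12, -0.074, -0.123, -0.038, -0.056, -0.028, -0.075, -0.027, -0.058, -0.017, -0.017, -0.034, -0.005, -0.092]
mean Ttool [-0.005  0.014 -0.115] sem z 0.031 F [-0.34 -0.07 -3.4 ] eff6 -0.444 tilt 4.03 t 37.8667
```

Emit:
{"api": "step_arm", "payload": {
  "series": [
    [[-0.7, 3.9, 0, 0, 0, 0, 0], [-0.7, 3.9, 0, 0, 0, 0, 0]]
  ]
}}

```text
clock: 38.03
tool_pos: [0.5045, -0.2176, 0.1985]
orientation: [[-0.07, 0.984, 0.167], [-0.013, 0.166, -0.986], [-0.997, -0.071, 0.002]]
force: [0.1, 0.1, -3.4]
finger_gap: 0.0511
```

```bash
python3 avg.py 20
```

```text
Ttool z each [0.676, 0.261, 0.204, 0.144, 0.134, 0.093, 0.116, 0.1, 0.135, 0.04, 0.04, 0.015, 0.927, 0.028, 0.016, -0.055, 0.013, 0.046, 0.026, 0.056]
mean Ttool [-0.     0.009  0.151] sem z 0.052 F [ 0.63  0.14 -3.39] eff6 0.471 tilt -3.87 t 39.0333
```

Confirmed: the torque decays from ±0.2 to about ±0.02 over 0.6 s as the ball rolls, then spikes at 0.93 as it knocks. The right tin is the one, so I'm taking it over the mat, level.

Emit:
{"api": "step_arm", "payload": {
  "series": [
    [[0.7, -3.9, 0, 8, 6.7, 0, 0], [0, 0, 0, 18, 15, 0, 0], [0, 0, 0, 22, 18.5, 0, 0], [0, 0, 0, 24, 20, 0, 0], [0, 0, 0, 24, 20, -5, 0], [0, 0, 0, 24, 20, -10, 0], [0, 0, 0, 22, 18.5, -12, 0], [0, 0, 0, 15, 12.8, -12, 0], [0, 0, 0, 9, 7.5, -9, 0], [0, 0, 0, 4.5, 4, -5, 0]]
  ]
}}

```text
clock: 39.87
tool_pos: [0.6764, -0.0715, 0.1432]
orientation: [[-0.0, 0.985, 0.171], [0.001, 0.171, -0.985], [-1.0, -0.0, -0.001]]
force: [3.2, 0.4, -3.1]
finger_gap: 0.0509
```

Emit:
{"api": "step_arm", "payload": {
  "series": [
    [[0, 0, 0, 0, 0, 0, 0], [0, 0, 0, 0, 0, 0, 0], [0, 0, 0, 0, 0, 0, 0], [0, 0, 0, 0, 0, 0, 0], [0, 0, 0, 0, 0, 0, 0], [0, 0, 0, 0, 0, 0, 0]]
  ]
}}

```text
clock: 40.37
tool_pos: [0.6761, -0.0745, 0.1458]
orientation: [[0.002, 0.986, 0.168], [-0.0, 0.168, -0.986], [-1.0, 0.002, 0.001]]
force: [-1.0, 0.1, -2.9]
finger_gap: 0.0512
```

```bash
python3 s.py; python3 - <<'E'
from h import *
im,d=ctrl.get_image("side"); cv2.imwrite("pics/side1.png",im)
im,d=ctrl.get_image("top"); cv2.imwrite("pics/top3.png",im)
im,d=ctrl.get_image("wrist"); cv2.imwrite("pics/w5.png",im)
W=cloud("wrist",d); m=(W[...,2]>0.15)&(W[...,2]<0.21)&(np.hypot(W[...,0]-.676,W[...,1]+.074)<.08)
q=W[m]; print(m.sum(),np.percentile(q,[1,50,99],axis=0).round(4).tolist())
# plane fit of the lid's visible part
s=q[(q[:,2]>np.median(q[:,2])-.004)&(q[:,2]<np.median(q[:,2])+.004)]; A=np.c_[s[:,:2]-s[:,:2].mean(0),np.ones(len(s))]; print("lid slope deg, z",np.degrees(np.linalg.lstsq(A,s[:,2],rcond=None)[0][:2]),s[:,2].mean())
E
```

```text
[ 0.6761 -0.0745  0.1458] [[0.0022, 0.9858, 0.1679], [-0.0004, 0.1679, -0.9858], [-1.0, 0.0021, 0.0007]] [ 11.2  44.1 -13.1  86.   11.7  51.1 -86. ] T [-0.001  0.057 -0.013] F [-0.97  0.12 -2.9 ] 0.05119763685738148
torque tool frame [ 0.013  0.009 -0.057] eff [ 1.000e-01 -6.355e+01 -2.950e+00 -1.867e+01  1.000e-02 -9.000e-02
  0.000e+00] 40.3667
56430 [[0.6578, -0.1289, 0.1665], [0.6916, -0.0709, 0.1862], [0.7371, -0.0198, 0.2091]]
lid slope deg, z [-1.25613076 -0.30030927] 0.18577686013680356
```

View pics/side1.png

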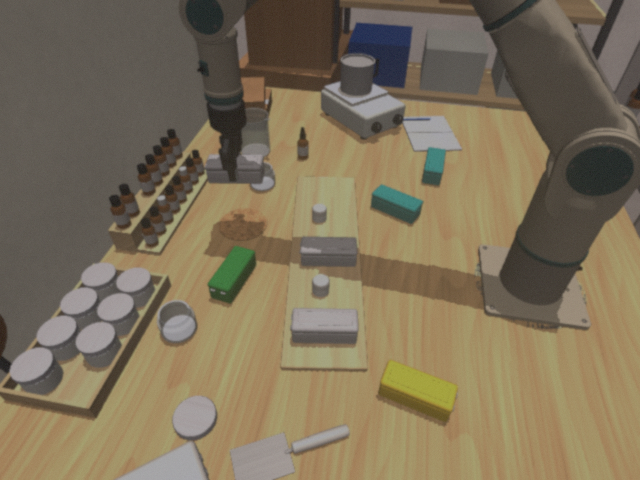

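View pics/top3.png

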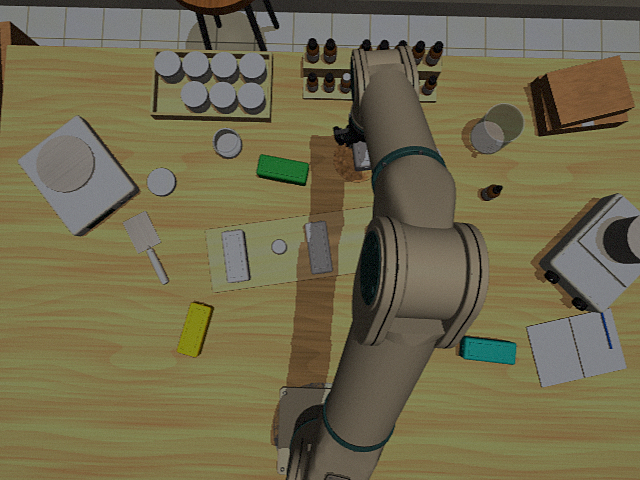

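View pics/w5.png

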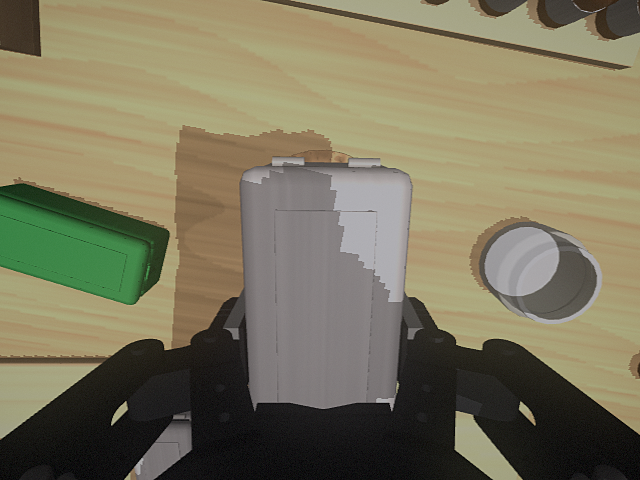

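The views show the tin over the mat with the other tins and jars undisturbed. I'm checking the lid's level and position on a clean crop.

```bash
python3 - <<'E'
from h import *
o=ctrl.get_obs(); im,d=ctrl.get_image("wrist"); W=cloud("wrist",d)
s=W[215:385,262:392].reshape(-1,3); s=s[np.abs(s[:,2]-np.median(s[:,2]))<.006]
c=s.mean(0); a,b,_=np.linalg.lstsq(np.c_[s[:,:2]-c[:2],np.ones(len(s))],s[:,2],rcond=None)[0]; print("slope",np.degrees([a,b]),c)
m=(np.abs(W[...,2]-c[2])<.008); m[:, :235]=0; m[:,415:]=0; m[395:]=0
q=W[m][:,:2]; u=np.array([.9857,.1687]); v=np.array([-.1687,.9857]); p=q-np.array([.6762,-.0736])
print("long",np.percentile(p@u,[.2,99.8]),"wide",np.percentile(p@v,[.5,99.5]))
print(np.round(o["qd"],2))
E
python3 avg.py 6
```

```text
slope [-0.8339832  -0.06764158] [ 0.69571163 -0.07268379  0.18602707]
long [-0.01490583  0.06010266] wide [-0.02855089  0.02583263]
[-0.08  0.26 -0.01  0.   -0.07 -0.05  0.13]
Ttool z each [-0.046, -0.096, -0.087, -0.099, -0.069, -0.091]
mean Ttool [ 0.009 -0.024 -0.081] sem z 0.008 F [-0.41 -0.14 -3.41] eff6 -0.092 tilt 0.08 t 40.8667
```

```bash
python3 - <<'E'
from h import *
im,d=ctrl.get_image("wrist"); W=cloud("wrist",d)
def fit(s,n):
    s=s.reshape(-1,3); s=s[np.abs(s[:,2]-np.median(s[:,2]))<.006]; c=s.mean(0); print(n,np.degrees(np.linalg.lstsq(np.c_[s[:,:2]-c[:2],np.ones(len(s))],s[:,2],rcond=None)[0][:2]),c)
fit(W[215:385,262:392],"lid")
fit(np.concatenate([W[80:350,420:460].reshape(-1,3),W[80:130,60:420].reshape(-1,3),W[300:345,10:120].reshape(-1,3)]),"table")
E
```

```text
lid [-0.83708762 -0.07269909] [ 0.69574962 -0.07247471  0.1857643 ]
table [-0.01962508 -0.00489149] [ 7.08915037e-01 -2.76872881e-02 -1.35000797e-04]
```

The lid is 0.8° front-low while the table reads flat. Trimming that out.

Emit:
{"api": "step_arm", "payload": {
  "series": [
    [[0.06, -0.35, 0, 0, 0, 0, 0], [0.06, -0.35, 0, 0, 0, 0, 0], [0, 0, 0, 0, 0, 0, 0], [0, 0, 0, 0, 0, 0, 0], [0, 0, 0, 0, 0, 0, 0], [0, 0, 0, 0, 0, 0, 0], [0, 0, 0, 0, 0, 0, 0], [0, 0, 0, 0, 0, 0, 0], [0, 0, 0, 0, 0, 0, 0], [0, 0, 0, 0, 0, 0, 0]]
  ]
}}

```text
clock: 41.75
tool_pos: [0.6762, -0.0736, 0.145]
orientation: [[0.014, 0.986, 0.169], [0.002, 0.169, -0.986], [-1.0, 0.014, 0.0]]
force: [1.3, -0.2, -3.1]
finger_gap: 0.0515
```

Emit:
{"api": "step_arm", "payload": {
  "series": [
    [[0, 0, 0, 0, 0, 0, 0], [0, 0, 0, 0, 0, 0, 0], [0, 0, 0, 0, 0, 0, 0], [0, 0, 0, 0, 0, 0, 0], [0, 0, 0, 0, 0, 0, 0], [0, 0, 0, 0, 0, 0, 0]]
  ]
}}

```text
clock: 42.25
tool_pos: [0.6762, -0.0736, 0.1451]
orientation: [[0.014, 0.986, 0.169], [0.002, 0.169, -0.986], [-1.0, 0.014, 0.0]]
force: [-0.8, 0.4, -3.6]
finger_gap: 0.0508
```

```bash
python3 s.py; python3 - <<'E'
from h import *
im,d=ctrl.get_image("wrist"); W=cloud("wrist",d)
s=W[215:385,262:392].reshape(-1,3); s=s[np.abs(s[:,2]-np.median(s[:,2]))<.006]; c=s.mean(0); print(np.degrees(np.linalg.lstsq(np.c_[s[:,:2]-c[:2],np.ones(len(s))],s[:,2],rcond=None)[0][:2]),c)
print(np.round(ctrl.get_obs()["qd"],2)); print(ctrl.finish_job())
E
```

```text
[ 0.6762 -0.0736  0.1451] [[0.0137, 0.9855, 0.169], [0.0022, 0.169, -0.9856], [-0.9999, 0.0139, 0.0002]] [ 11.4  43.9 -13.2  86.8  11.7  49.9 -86. ] T [ 0.032  0.08  -0.02 ] F [-0.76  0.42 -3.58] 0.05080269109771458
torque tool frame [ 0.021  0.045 -0.074] eff [ -0.   -63.28  -3.05 -18.62  -0.    -0.16  -0.  ] 42.25
[-0.13979353  0.07024132] [ 0.69528502 -0.07262357  0.18608284]
[0.01 0.   0.04 0.11 0.   0.06 0.05]
the job is handed in; nothing more can be done
None
```

The right tin is the one that rattles. I handed the job in with it held level and still over the cork mat, at 42 s on the robot's clock.

- **Order and quiet tins:** I picked up and shook the left, middle and right tins in that order. The left and middle tins were quiet, and I set each back on the board. The top view put them within about 1 mm and 0.5° of where they lay.
- **How I told them apart:** When tilted ±4°, the left and middle tins read ±0.13 and ±0.11 N·m. The right tin read only ±0.02 N·m. Its torque also drifted for about 0.6 s as the ball rolled, and twice spiked sharply (0.8 and 0.9 N·m) as it knocked the end.
- **Final hold:** The tin's centre is about 16 cm above the mat and its underside about 13.5 cm. It is within about 1 mm of the mat's centre, level to 0.15°, with the arm at rest.

**What disagreed:** My first test compared the balance at rest after tilting each way, and it showed no difference for any tin, even the right one. I don't know why, so I relied on the ±4° readings and the knocks instead.

**What went wrong:** My first move had the wrong sign in y and went the wrong way for about half a second. It touched nothing, and the later pictures show the other objects still standing where they were.

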